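Fish lost columns from under the bench shelf and load the caddy

TASK

Two or three steel columns have rolled under the low bench shelf: use the flat probe to drag every one of them out into the open without reaching under the shelf with the gripper, and put the probe back on its narrow black pad, standing along it as before. Free the white caddy from its holder by tipping its fin end up over the sill and drawing the tongue out from under the lip, without forcing it up against the lip, stand it in the middle of the grey mat, and lay all the columns in it. Leave the bottle and the beaker where they are.

Things in the scene. Friction and masses are not known exactly. Their poses are not given: they have to be found in the camera images.
- col0: steel chromatography column, may be absent (None): tube 80 mm long, 14 mm in diameter, with an 18 mm long hexagonal nut (20 mm across flats) at each end, so 44 mm of bare tube between; 0.11 kg. Starts lying under the shelf. Origin at its very centre (10 mm above what it lies on), x along its length
- col1: steel chromatography column, may be absent (None): tube 80 mm long, 14 mm in diameter, with an 18 mm long hexagonal nut (20 mm across flats) at each end, so 44 mm of bare tube between; 0.11 kg. Starts lying under the shelf. Origin at its very centre (10 mm above what it lies on), x along its length
- col2: steel chromatography column, may be absent (None): tube 80 mm long, 14 mm in diameter, with an 18 mm long hexagonal nut (20 mm across flats) at each end, so 44 mm of bare tube between; 0.11 kg. Starts lying under the shelf. Origin at its very centre (10 mm above what it lies on), x along its length
- shelf: low fixed bench shelf 344 (its x) x 206 mm, 72 mm high: white upright sheets close its x ends (inner faces x = +-166 mm) and back (inner face y = +97 mm); open all along its front, y = -100 mm. Top: five steel slats 10 mm wide along x, 37 mm apart (to see, not to reach through), underside 66 mm above the bench. Origin on the bench under its centre, z up
- probe_grip (a point): where to hold the flat probe (a small rake, 0.22 kg, stands by itself): on its upright grey square post, 20 x 20 mm, 130 mm tall, 105 mm above the underside. x points from post to head, z up. The post's foot is 30 (x) x 56 mm, 6 mm thick; a flat steel blade 30 mm wide, 5 mm thick, top 29 mm above the underside, joins post and head
- probe_head (a point): middle of the lower edge of the probe's head, level with the foot's underside and 180 mm along x from the post's axis. The head is an upright steel plate 60 mm wide (y), 5 mm thick (x), 29 mm tall, reaching from the blade down to the bench. Axes as probe_grip
- probe_mid (a point): middle of the probe: 90 mm along x from the post's axis, 14.5 mm above the underside. Axes as probe_grip
- pad: the probe's pad: flat black rubber rectangle 250 mm (its x) by 110 mm, 1 mm thin, let into the bench. Origin at its centre. The probe starts standing on it, along its x, head toward +x
- caddy_grip (a point): where to hold the caddy, a white open tray 160 (x) x 110 mm, walls 36 mm tall, 5 mm thick, 0.22 kg: on the upright fin at its -x end, 12 mm thick (x), 60 mm wide (y), top 66 mm above the caddy's underside; the point is on the fin's axis, 74 mm from the tray's centre, 50 mm above the underside. x points from fin to the far end, z up
- caddy_in (a point): centre of the caddy's free inner floor, 5 mm above its underside, 77.5 mm along x from the fin's axis; free floor 143 (x) x 100 (y) mm. Axes as caddy_grip
- caddy: centre of the caddy's underside, axes as caddy_grip. From the far (+x) wall, at x = 80 mm, a flat tongue 60 mm wide and 5 mm thick sticks out at the underside to x = 110 mm
- holder: aluminium holder fixed on the bench; the caddy stands in it on a 6 mm base plate, between 12 mm high side guides (5 mm clear each side), its centre over the holder's origin (on the bench), same axes within 0.01 rad. Sill and lip keep it from going straight up or straight toward -x: tip its fin end up about the tongue's tip by about 0.13 rad (0.18 at most), draw it 50 mm toward -x, then lift
- holder_sill (a point): middle of the top inner edge of the holder's sill, across its -x end: 14 mm above the base plate, at x = -86 mm of the holder. The raised fin end must pass over it
- lip: the holder's retaining lip, fixed to it; origin at the middle of its lower front edge, over the caddy's tongue: 10 mm above the base plate, at x = +85 mm of the holder; the wall behind the lip is at x = +118 mm. The tongue must be drawn out from under it toward -x
- mat: flat grey mat 200 mm (its x) by 170 mm, 1 mm thin, let into the bench, for the caddy to stand on. Origin at its centre
- flask: bystander: amber bottle 170 mm tall, 68 mm in diameter, beyond the work. Origin under its centre
- beaker: bystander: open glass beaker 90 mm tall, 70 mm in diameter. Origin under its centre
Not all that is in view belongs to the job. Leave any red look-alike of the col2 alone. Leave any yellow look-alike of the col0 alone.

How it is judged:
On the way:
1. every column has been dragged out: its centre lies at least 15 mm in front of the shelf's open front edge (y of each of col0, col1, col2 in the frame of shelf below -0.115 m), for 0.2 s.
At the end, for the whole second after the job is handed in: All columns lie within the caddy's walls (centres under 40 mm above its floor); the caddy stands flat, its centre within 40 mm of the mat's; the probe stands upright, its middle within 40 mm of the pad's centre, along the pad within 0.3 rad (x of col0 in the frame of caddy_in between -0.075 and 0.075 m and y of col0 in the frame of caddy_in between -0.052 and 0.052 m and z of col0 in the frame of caddy_in between 0 and 0.04 m and x of col1 in the frame of caddy_in between -0.075 and 0.075 m and y of col1 in the frame of caddy_in between -0.052 and 0.052 m and z of col1 in the frame of caddy_in between 0 and 0.04 m and x of col2 in the frame of caddy_in between -0.075 and 0.075 m and y of col2 in the frame of caddy_in between -0.052 and 0.052 m and z of col2 in the frame of caddy_in between 0 and 0.04 m and horizontal distance between caddy and mat below 0.04 m and height (world z) of caddy below 0.006 m and angle between caddy's own z axis and vertical below 0.06 rad and horizontal distance between probe_mid and pad below 0.04 m and angle between the x axis of probe_grip and the x axis of pad, either way round below 0.3 rad and angle between probe_grip's own z axis and vertical below 0.08 rad); the robot touches nothing.
It fails at once if the gripper's fingers touch a column that is still under the shelf ((contact force between the fingers and col0 above 1 N and y of col0 in the frame of shelf between -0.1 and 0.1 m and x of col0 in the frame of shelf between -0.166 and 0.166 m and z of col0 in the frame of shelf below 0.06 m) or (contact force between the fingers and col1 above 1 N and y of col1 in the frame of shelf between -0.1 and 0.1 m and x of col1 in the frame of shelf between -0.166 and 0.166 m and z of col1 in the frame of shelf below 0.06 m) or (contact force between the fingers and col2 above 1 N and y of col2 in the frame of shelf between -0.1 and 0.1 m and x of col2 in the frame of shelf between -0.166 and 0.166 m and z of col2 in the frame of shelf below 0.06 m)).
It fails at once if the caddy is forced against the lip with over 40 N (contact force between caddy and lip above 40 N).
It fails at once if the bottle or the beaker is moved more than 30 mm or tipped (distance of any of flask, beaker from where it was at the start of the episode above 0.03 m or angle between any of flask, beaker's own z axis and vertical above 0.4 rad).
Of col0, col1, col2 only 2 to 3 are there at a start; the rules pass over those that are not, and their reading is None.
At some moment in a run one of col0, col1, col2 may be knocked a few centimetres aside while the robot is not near it.
It also fails if it takes over 210 s, if anything falls off the work surface, if the arm or the gripper's body presses on something with over 40 N, if the wrist force passes 120 N, or if a joint passes its speed limit or range.

ROBOT

A 7-joint arm with a two-finger parallel gripper is mounted at the origin on the work surface. World frame = base frame: x ahead of the robot, y to its left, z up, the work surface at z = 0. Lengths are in m, angles in rad, forces in N, time in s.
With the tool pointing down it reaches from about 0.4 to 0.85 m from the base axis. Payload 4.5 kg.
Tool frame: the origin (TCP) lies on the centre line of the jaws, within the pads' length; the fingertips stand r.tip_reach ahead of it and the grasp point (between the pads) lies 3 mm ahead of it (r.tip_reach is the distance from the TCP to the fingertips, in m); z points along the fingers, y is the line along which they close (so a half turn about z gives the same grasp; the last joint's range is limited). The gripper opens to 88 mm and grips with 3 to 60 N. Pads are 18 mm wide; open, the fingers measure 123 mm over their backs; the gripper's body (75 mm by 187 mm) begins 45 mm behind the grasp point.
Start: joints at [-1.295, 0.689, -0.195, 1.565, 0.157, 0.902, -0.215], TCP at [0.15, 0.607, 0.261] pointing down, gripper open.
Joint ranges: [-3.01, 3.01], [-0.46, 2.08], [-1.47, 1.51], [0.13, 2.56], [-1, 4.14], [0.04, 2.09], [-2.66, 2.66]. Speed limits (rad/s): [2.57, 2.57, 3.14, 3.14, 3.14, 3.14, 3.14].

INTERFACE

Orientations are given as a unit quaternion [x, y, z, w].
In Python, from plant import readout, eyes, ticket, r gives the robot as it stands. The module is installed in compiled form; this text tells all that it offers.
- The arm moves only by the tool carry_out, never from a script. Its argument "motion" is a list that holds one entry, the list of rows, each a list of 7 numbers: the shift along the tool's x, y, z in mm, then the turn, a rotation vector about the tool's x, y, z in rad, then the opening in per cent of the stroke, from 0 (shut) to 100 (fully open). In form: [[[dx, dy, dz, ax, ay, az, claw], ...]]. A call has 1 to 8 rows; each row shifts and turns the commanded pose from where the row before left it, along the tool's axes as they then stand; what a row does not reach is not made up. A row lasts 1/10 s, in which the tool goes at most 50 mm and 8.59 degrees, less where a joint would pass 70% of its speed; a pose out of reach is approached as far as the arm can. A call is refused whole if a number of a shift passes 50 or a number of a turn 0.15, either way. A call with a gripper value outside its range is refused whole. The fingers move at their own pace and stop on an object; "squeeze" is the grip in N (left out, the last holds). Time passes only in rows, so rows that do not move let the fingers close. It gives the time, the measured TCP pose, the force and the opening at its end, in the units of the state.
- readout.get_state(): the state, without advancing time (a new reading comes with each control period).
- eyes.snapshot(name): name is "scene" or "top" or "wrist"; returns a dict with "pixels" (480x640x3 uint8, red, green, blue), "K" (3x3 intrinsics, pixels), "origin" and "attitude" of the camera in the world. Camera axes: x right, y down, z forward; pixel columns grow to the right and rows downward; lengths in m; the calibration is good to about 2 mm. A picture is of the moment at which its call begins. There is no depth.
- ticket.finish_job(): hands the job in, once; it reports no verdict.
The state is a dict: "clock": time; "q": joint angles; "qd": joint speeds; "joint_torque": joint torques, N m; "tool_pos": TCP position; "eef_rot": TCP orientation; "contact_force": force on the tool from outside, world axes, zero at the start; "moment": the same for the moment, N m; "opening": opening from 0.0 (shut) to 1.0 (fully open).
Only numpy, scipy, OpenCV 4.12 (cv2) and the standard library are available. Lean on these libraries where they do the work, as an engineer would, in place of code of your own. Each camera call takes 0.05 s, during which the arm holds its last target. There are 200 camera calls.

## Working session

There is one attempt and no reset: what is moved stays moved. The work goes in short steps, Python scripts to look and compute and a tool call to move; the robot and the scene stay as the last step left them, time stands still between calls to the robot, and variables do not carry over. Pictures are saved under pics/ and viewed, on a budget of 14 in all, crops included, one or two more only if the job needs it, and the job is handed in when it is done.

Besides the shell and the picture viewer there is one more tool, called as name([rows], argument=value, ...), one row to a line, values as JSON. carry_out: Moves the arm, as the interface text tells. Its arguments: {"type":"object","properties":{"motion":{"type":"array","items":{"type":"array","items":{"type":"array","items":{"type":"number"}}}},"squeeze":{"type":"number"}},"required":["motion"]}

```bash
mkdir -p pics
cat > h.py <<'E'
import numpy as np, cv2
from scipy.spatial.transform import Rotation as R
from plant import readout, eyes, ticket, r
def snap(n,f=None):
    s=eyes.snapshot(n)
    if f: cv2.imwrite('pics/'+f,s["pixels"][:,:,::-1])
    np.savez(''+n+'.npz',**{k:np.array(v) for k,v in s.items()})
    return s
def rot(a):
    a=np.array(a); return a if a.shape==(3,3) else R.from_quat(a).as_matrix()
def pt(s,u,v,z=0.):
    d=rot(s["attitude"])@np.linalg.solve(np.array(s["K"]),[u,v,1.]); o=np.array(s["origin"])
    return o+d*(z-o[2])/d[2]
def px(s,P):
    p=np.array(s["K"])@(rot(s["attitude"]).T@(np.array(P)-np.array(s["origin"]))); return p[:2]/p[2]
def load(n): return dict(np.load(''+n+'.npz'))
E
python3 - <<'E'
from h import *
for n in ("top","scene"):
    s=snap(n,n+'0.png'); print(n,s["origin"],s["attitude"],s["K"])
print(readout.get_state(), r.tip_reach)
E
```

```text
top [0.45704288 0.07999171 1.12517968] [-0.70461931  0.70866828 -0.02527058  0.02573511] [[454.81456996   0.         323.02261399]
 [  0.         454.81456996 237.08607579]
 [  0.           0.           1.        ]]
scene [1.27323132 0.56163146 1.06833548] [ 0.45300065  0.81614922 -0.31565681 -0.17044541] [[595.79772      0.         324.67180249]
 [  0.         595.79772    233.88221051]
 [  0.           0.           1.        ]]
{'clock': 0.1, 'q': array([-1.29516291,  0.6898957 , -0.19452659,  1.56625773,  0.15732103,
        0.90248934, -0.21509793]), 'qd': array([-0.00026829, -0.00172016, -0.00068682, -0.00162047, -0.00022006,
       -0.00061875, -0.00076181]), 'joint_torque': array([-2.75521495e-03, -5.28504503e+01, -1.27139881e+00, -1.53838384e+01,
       -5.26214240e-02,  2.03775744e-03,  3.89441345e-05]), 'tool_pos': array([0.14958927, 0.60628014, 0.2599884 ]), 'eef_rot': array([ 1.20573277e-01,  9.92704084e-01, -8.27595125e-04, -3.35555667e-05]), 'contact_force': array([ 0.68079051, -0.82173462, -0.5367159 ]), 'moment': array([0.05317686, 0.00725851, 0.00692479]), 'opening': 0.9953073833778845} 0.022
```

View pics/top0.png

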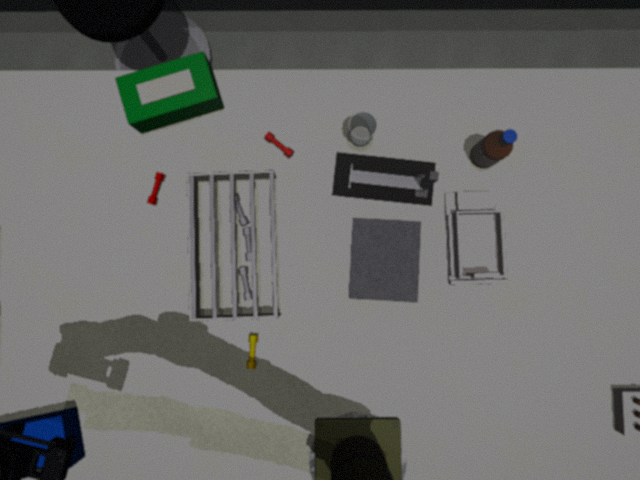

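View pics/scene0.png

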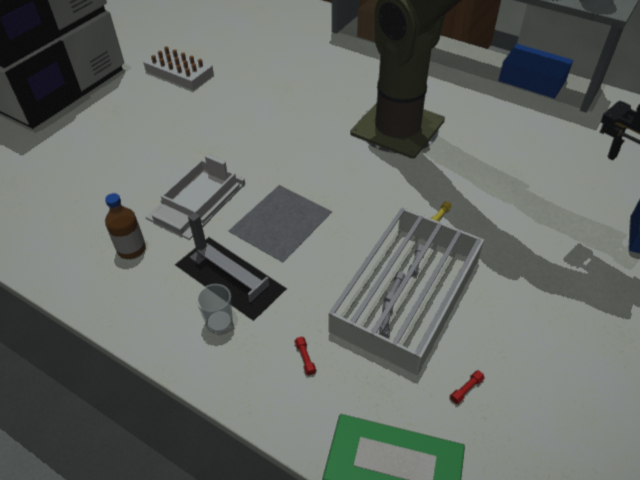

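Run:
```python
import cv2,numpy as np
t=cv2.imread('pics/top0.png')
a=cv2.resize(t[165:325,180:290],None,fx=3.7,fy=3.7,interpolation=cv2.INTER_CUBIC)
b=cv2.resize(t[145:305,330:435],None,fx=3.7,fy=3.7,interpolation=cv2.INTER_CUBIC)
c=np.hstack([a,b])[:, :800]; print(c.shape,a.shape); c=cv2.convertScaleAbs(c,alpha=1.5); cv2.imwrite('pics/c1.png',c)
s=cv2.imread('pics/scene0.png')
a=cv2.resize(s[200:370,325:490],None,fx=3,fy=3,interpolation=cv2.INTER_CUBIC)
b=cv2.resize(t[180:293,435:515],None,fx=3.7,fy=4.5,interpolation=cv2.INTER_CUBIC)
b=cv2.copyMakeBorder(b,0,max(0,a.shape[0]-b.shape[0]),0,0,cv2.BORDER_CONSTANT)[:a.shape[0]]
cv2.imwrite('pics/c2.png',cv2.convertScaleAbs(np.hstack([a,b]),alpha=1.5))
```

```text
(592, 795, 3) (592, 407, 3)
```

View pics/c1.png

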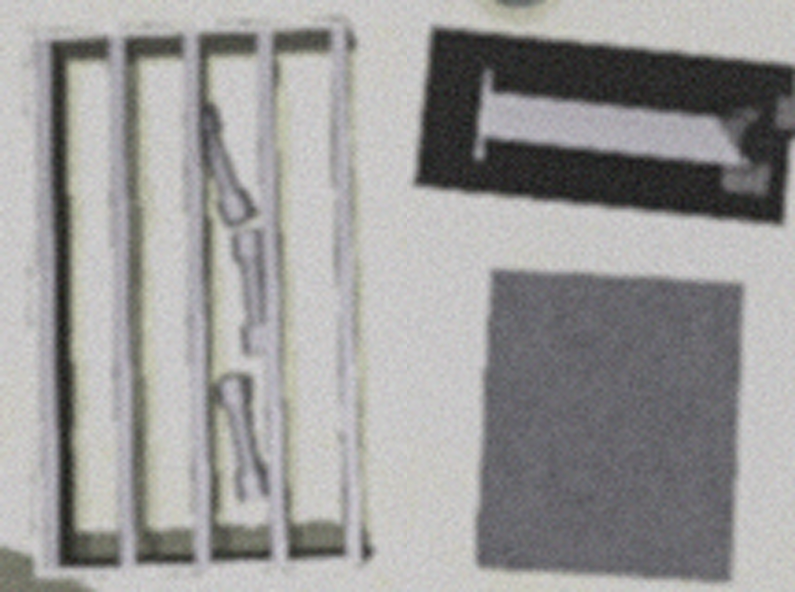

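View pics/c2.png

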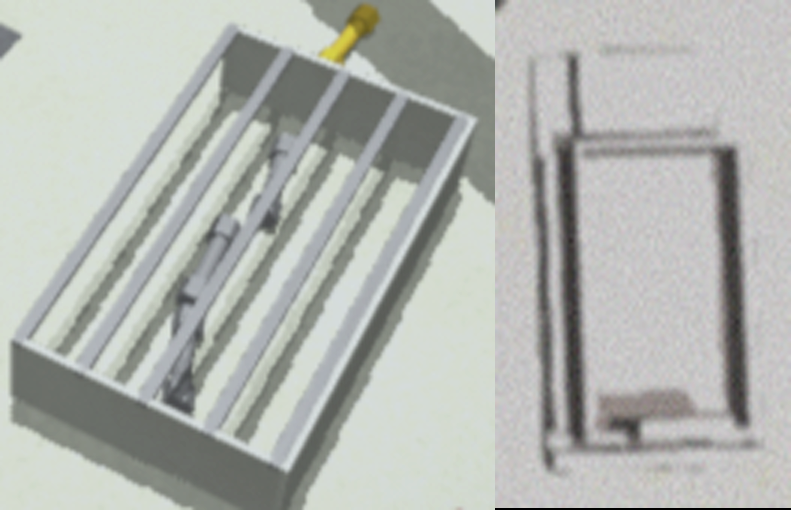

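Run:
```python
from h import *
s=load('top')
L=lambda x,y,z:pt(s,180+x/3.7,165+y/3.7,z)[:2].round(4)
M=lambda x,y,z:pt(s,330+(x-407)/3.7,145+y/3.7,z)[:2].round(4)
C=lambda x,y,z:pt(s,435+(x-495)/3.7,180+y/4.5,z)[:2].round(4)
print('shelf top corners',[L(*p,.072) for p in((35,40),(352,35),(365,558),(45,570))])
for n,(a,b) in dict(A=((210,105),(240,220)),B=((248,232),(257,352)),C=((234,376),(253,500))).items():
    a,b=L(*a,.01),L(*b,.01);print(n,a,b,(a+b)/2,np.linalg.norm(a-b))
print('pad',[M(*p,0) for p in((432,27),(785,222),(416,183))])
print('head',[M(*p,.029) for p in((487,70),(480,158))])
print('mat',[M(*p,0) for p in((491,270),(743,284),(730,580),(478,568))], np.mean([M(*p,0) for p in((491,270),(743,284),(730,580),(478,568))],0))
print('caddy rim outer', [C(*p,.042) for p in((555,133),(718,130),(578,445),(755,440))])
print('fin top', [C(*p,.072) for p in((598,395),(692,392),(598,418),(695,415))])
st=load('scene')
for P in ([.66,-.06,.13],): print(px(st,P))
# yellow/red
print(pt(s,253,350,.01), pt(s,279,145,.01),pt(s,156,189,.01),pt(s,362,130,0),pt(s,487,152,0))
```

```text
shelf top corners [array([0.679 , 0.3929]), array([0.6811, 0.1919]), array([0.3528, 0.1833]), array([0.3465, 0.3815])]
A [0.6474 0.2935] [0.5699 0.2729] [0.60865 0.2832 ] 0.08019108429245736
B [0.5619 0.2675] [0.4821 0.261 ] [0.522   0.26425] 0.08006428667015024
C [0.4663 0.2761] [0.3848 0.2631] [0.42555 0.2696 ] 0.08253029746705147
pad [array([0.7519, 0.0448]), array([ 0.617, -0.192]), array([0.645 , 0.0564])]
head [array([0.7152, 0.0095]), array([0.6565, 0.0148])]
mat [array([0.5856, 0.0064]), array([ 0.5752, -0.1628]), array([ 0.3779, -0.15  ]), array([0.3867, 0.0171])] [ 0.48135  -0.072325]
caddy rim outer [array([ 0.5997, -0.2273]), array([ 0.6007, -0.3329]), array([ 0.4341, -0.2377]), array([ 0.4361, -0.3512])]
fin top [array([ 0.4602, -0.2421]), array([ 0.4614, -0.3008]), array([ 0.4485, -0.2417]), array([ 0.4496, -0.3023])]
[233.76425206 233.08014237]
[0.26518689 0.25117765 0.01      ] [0.76863165 0.18901931 0.01      ] [0.65949679 0.49369972 0.01      ] [ 0.80869196 -0.01938788  0.        ] [ 0.75041683 -0.332887    0.        ]
```

Scene: shelf with its open front toward −y, and three grey columns under it at top pixels (240,209), (248,244) and (246,283). The red look-alikes at (279,145) and (156,189) and the yellow one at (253,350) lie outside the shelf and are wrong in colour, so I leave them alone. Probe post is at about (0.667, −0.167). I'm going above it now.

carry_out([
  [[0,0,0,0,0,-0.136,100],[-30,-36,0,0,0,0,100],[-30,-36,0,0,0,0,100],[-30,-36,0,0,0,0,100],[-30,-36,0,0,0,0,100],[-30,-36,0,0,0,0,100],[-30,-36,0,0,0,0,100],[-30,-36,0,0,0,0,100]],
])

```text
clock: 0.9
tool_pos: [0.3325, 0.3323, 0.2606]
eef_rot: [0.053, 0.999, -0.0, -0.0]
contact_force: [1.5, -0.4, -0.7]
opening: 0.998
```

carry_out([
  [[-30,-36,0,0,0,0,100],[-30,-36,0,0,0,0,100],[-30,-36,0,0,0,0,100],[-30,-36,0,0,0,0,100],[-30,-36,0,0,0,0,100],[-30,-36,0,0,0,0,100],[-30,-36,0,0,0,0,100],[-30,-36,0,0,0,0,100]],
])

```text
clock: 1.7
tool_pos: [0.5407, 0.0204, 0.2605]
eef_rot: [0.053, 0.999, 0.0, -0.0]
contact_force: [0.7, 0.0, 0.1]
opening: 1.001
```

carry_out([
  [[-30,-36,0,0,0,0,100],[-30,-36,0,0,0,0,100],[-30,-36,0,0,0,0,100],[-30,-36,0,0,0,0,100],[-25,-32,0,0,0,0,100],[0,0,0,0,0,0,100]],
])

```text
clock: 2.3
tool_pos: [0.6666, -0.176, 0.2592]
eef_rot: [0.057, 0.998, -0.002, 0.0]
contact_force: [-0.5, -0.6, -0.2]
opening: 1.001
```

```bash
cat >> h.py <<'E'
def go(x,y,z,az=None,n=None):
    """tool y axis azimuth az (deg); prints turn and shift (new tool frame, mm)"""
    st=readout.get_state(); Q=R.from_quat(st["eef_rot"]); 
    D=Q.as_matrix(); a=np.degrees(np.arctan2(D[1,1],D[0,1]))
    az=a if az is None else az
    ya=np.array([np.cos(np.radians(az)),np.sin(np.radians(az)),0]); za=np.array([0,0,-1.]); T=np.c_[np.cross(ya,za),ya,za]
    rv=(Q.inv()*R.from_matrix(T)).as_rotvec()
    d=T.T@(np.array([x,y,z])-st["tool_pos"])*1000
    n=n or int(np.ceil(np.linalg.norm(d)/48))
    print('pos',st["tool_pos"].round(4),'az',round(a,2),'rv',rv.round(4),'shift',d.round(1),'n',n,(d/max(n,1)).round(1),'open',round(st["opening"],3),'F',st["contact_force"].round(1),'t',st["clock"])
E
python3 - <<'E'
from h import *
s=snap('wrist','w1.png'); go(.667,-.167,.108,84)
for P in ([.667,-.167,.13],[.686,.012,.029]): print(px(s,P))
print(s["origin"],rot(s["attitude"]))
E
```

```text
pos [ 0.6657 -0.1718  0.2593] az 83.62 rv [-0.0015 -0.0009 -0.0066] shift [ -0.8   4.9 151.3] n 4 [-0.2  1.2 37.8] open 1.003 F [-1.1  0.6 -1.2] t 2.35
[329.59902101 236.97535727]
[531.93229962 200.60095125]
[ 0.58642778 -0.16519024  0.38269635] [[ 0.11482424  0.9442507   0.30855471]
 [ 0.99337206 -0.10750807 -0.04066902]
 [-0.00522963  0.31117942 -0.95033679]]
```

View pics/w1.png

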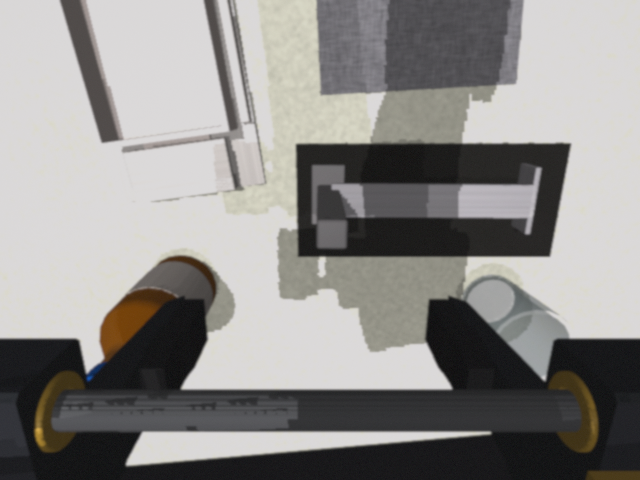

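The grey square at (332,235) is the post top, predicted at (330,237), and the head is at (534,200) against (532,200). That is good enough to descend.

carry_out([
  [[0,3,38,0,0,-0.007,100],[0,2,38,0,0,0,100],[0,0,38,0,0,0,100],[0,0,37,0,0,0,100],[0,0,0,0,0,0,100],[0,0,0,0,0,0,0],[0,0,0,0,0,0,0],[0,0,0,0,0,0,0]],
], squeeze=40)

```text
clock: 3.15
tool_pos: [0.6677, -0.1629, 0.1123]
eef_rot: [0.049, 0.999, -0.0, 0.002]
contact_force: [1.5, -0.0, 0.4]
opening: 0.753
```

carry_out([
  [[0,0,0,0,0,0,0],[0,0,0,0,0,0,0],[0,0,0,0,0,0,0],[0,0,-20,0,0,0,0],[0,0,-40,0,0,0,0],[0,0,0,0,0,0,0],[0,0,0,0,0,0,0]],
])

```text
clock: 3.85
tool_pos: [0.6668, -0.1631, 0.1708]
eef_rot: [0.049, 0.999, -0.0, 0.001]
contact_force: [0.0, 0.1, -0.7]
opening: 0.113
```

Run:
```python
from h import *
s=snap('scene'); t=snap('top'); w=snap('wrist')
go(.667,-.167,.168,84)
a=cv2.resize(s["pixels"][170:330,150:320],None,fx=2.35,fy=2.35,interpolation=cv2.INTER_CUBIC)
b=cv2.resize(w["pixels"],None,fx=.6,fy=.6)
b=cv2.copyMakeBorder(b,0,a.shape[0]-b.shape[0],0,0,cv2.BORDER_CONSTANT)
cv2.imwrite('pics/g1.png',np.hstack([a,b])[:,:,::-1])
```

```text
pos [ 0.6653 -0.163   0.1685] az 84.34 rv [ 0.0001 -0.0024  0.006 ] shift [-2.1 -3.8  0.5] n 1 [-2.1 -3.8  0.5] open 0.005 F [ 0.2 -0.2 -0.7] t 4.0
```

View pics/g1.png

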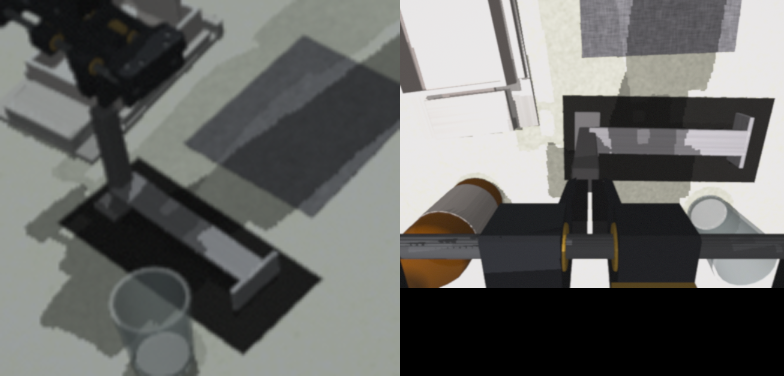

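The picture shows the fingers closing above the still-standing probe: I lifted before they had shut, because they move at about 9 % per row. I'll reopen, descend and wait longer.

carry_out([
  [[0,0,0,0,0,0,60],[-1,-3,0,0,0,0,60],[0,0,0,0,0,0,60],[0,0,0,0,0,0,60],[0,0,0,0,0,0,60],[0,0,0,0,0,0,60],[0,0,0,0,0,0,60],[0,0,0,0,0,0,60]],
])

```text
clock: 4.8
tool_pos: [0.667, -0.166, 0.1697]
eef_rot: [0.049, 0.999, 0.0, 0.0]
contact_force: [0.6, 0.0, -0.8]
opening: 0.594
```

carry_out([
  [[0,0,30,0,0,0,60],[0,0,30,0,0,0,60],[0,0,0,0,0,0,60],[0,0,0,0,0,0,0],[0,0,0,0,0,0,0],[0,0,0,0,0,0,0],[0,0,0,0,0,0,0],[0,0,0,0,0,0,0]],
])

```text
clock: 5.6
tool_pos: [0.6676, -0.1663, 0.1108]
eef_rot: [0.049, 0.999, -0.0, 0.001]
contact_force: [-0.9, -0.8, 3.5]
opening: 0.221
```

carry_out([
  [[0,0,0,0,0,0,0],[0,0,0,0,0,0,0],[0,0,0,0,0,0,0],[0,0,0,0,0,0,0]],
])

```text
clock: 6.0
tool_pos: [0.6676, -0.1663, 0.1109]
eef_rot: [0.049, 0.999, -0.0, 0.001]
contact_force: [-0.6, -0.4, 5.9]
opening: 0.222
```

carry_out([
  [[0,0,-14,0,0,0,0],[0,0,-14,0,0,0,0],[0,0,0,0,0,-0.0925,0],[0,0,0,0,0,-0.0925,0],[5,33,0,0,0,0,0],[5,33,0,0,0,0,0],[5,33,0,0,0,0,0],[4,33,0,0,0,0,0]],
])

```text
clock: 6.8
tool_pos: [0.6364, -0.0351, 0.1387]
eef_rot: [-0.043, 0.999, 0.0, 0.0]
contact_force: [-0.1, -0.3, -2.5]
opening: 0.224
```

carry_out([
  [[0,0,0,0,0,0,0],[0,0,0,0,0,0,0]],
])

```text
clock: 7.0
tool_pos: [0.6369, -0.0351, 0.1386]
eef_rot: [-0.044, 0.999, 0.0, 0.0]
contact_force: [0.5, -0.7, -2.5]
opening: 0.222
```

Run:
```python
from h import *
s=snap('scene'); t=snap('top')
st=readout.get_state(); T=R.from_quat(st["eef_rot"]).as_matrix(); print(T.round(3))
go(.622,.134,.139,95)
h=st["tool_pos"]+T@[0,.18,.1108-.029]; print('head top pred',h,px(s,h),px(t,h))
u0,v0=px(s,h).astype(int)
a=cv2.resize(s["pixels"][v0-60:v0+60,u0-90:u0+70],None,fx=2.5,fy=2.5,interpolation=cv2.INTER_CUBIC); print(u0-90,v0-60)
b=cv2.resize(t["pixels"][150:330,180:360],None,fx=2.2,fy=2.2,interpolation=cv2.INTER_CUBIC)
a=cv2.copyMakeBorder(a,0,b.shape[0]-a.shape[0],0,0,cv2.BORDER_CONSTANT)
cv2.imwrite('pics/g2.png',cv2.convertScaleAbs(np.hstack([a,b])[:,:,::-1],alpha=1.4))
```

```text
[[-0.996 -0.084  0.001]
 [-0.084  0.996 -0.002]
 [-0.001 -0.002 -1.   ]]
pos [ 0.637  -0.038   0.1382] az 94.84 rv [-0.0016  0.0006 -0.0027] shift [ -0.  172.6  -0.8] n 4 [-0.  43.2 -0.2] open 0.223 F [ 0.7 -0.1 -2.4] t 7.1
head top pred [0.62190146 0.14124305 0.05607506] [323.7087381  281.82831987] [297.1792795  200.38408741]
233 221
```

View pics/g2.png

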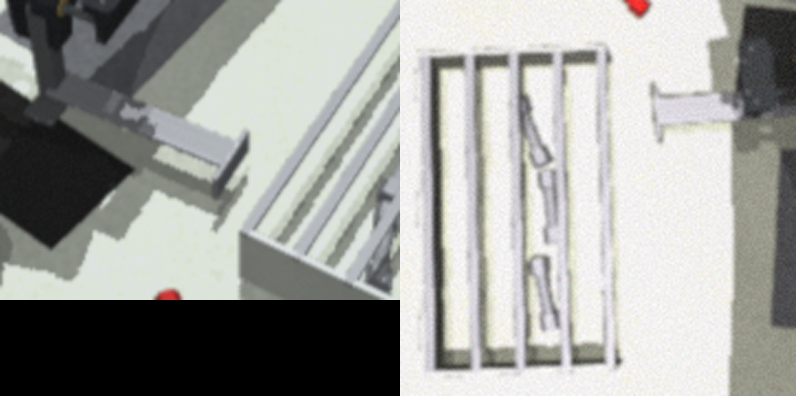

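The head is where the model predicts in both views (scene (325,281), top (297,201)), so there is no sag. Inserting over column A.

carry_out([
  [[0,43,0,0,0,0,0],[0,43,0,0,0,0,0],[0,43,0,0,0,0,0],[0,43,0,0,0,0,0],[0,0,0,0,0,0,0],[0,0,13,0,0,0,0],[0,0,12,0,0,0,0],[0,0,0,0,0,0,0]],
])

```text
clock: 7.9
tool_pos: [0.622, 0.1321, 0.1109]
eef_rot: [-0.041, 0.999, -0.001, -0.001]
contact_force: [-0.2, -1.3, -1.7]
opening: 0.223
```

carry_out([
  [[0,-15,0.5,0,0,0,0],[0,-20,0.5,0,0,0,0],[0,-25,0,0,0,0,0],[0,-25,0,0,0,0,0],[0,-25,0,0,0,0,0],[0,-25,0,0,0,0,0],[0,-25,0,0,0,0,0],[0,-15,0,0,0,0,0]],
])

```text
clock: 8.7
tool_pos: [0.6362, -0.0445, 0.1112]
eef_rot: [-0.041, 0.999, -0.001, -0.001]
contact_force: [-0.1, 0.6, -2.0]
opening: 0.225
```

Run:
```python
from h import *
s=snap('scene'); t=snap('top')
go(.622,.134,.139,95)
a=cv2.resize(s["pixels"][190:350,290:490],None,fx=2,fy=2,interpolation=cv2.INTER_CUBIC)
b=cv2.resize(t["pixels"][150:330,180:360],None,fx=2.2,fy=2.2,interpolation=cv2.INTER_CUBIC)
a=cv2.copyMakeBorder(a,0,b.shape[0]-a.shape[0],0,0,cv2.BORDER_CONSTANT)
cv2.imwrite('pics/g3.png',cv2.convertScaleAbs(np.hstack([a,b])[:,:,::-1],alpha=1.4))
```

```text
pos [ 0.6364 -0.0448  0.1112] az 94.58 rv [-0.0033 -0.0013 -0.0073] shift [ -1.3 179.4 -27.8] n 4 [-0.3 44.8 -6.9] open 0.224 F [ 0.2 -0.8 -1.3] t 8.8
```

View pics/g3.png

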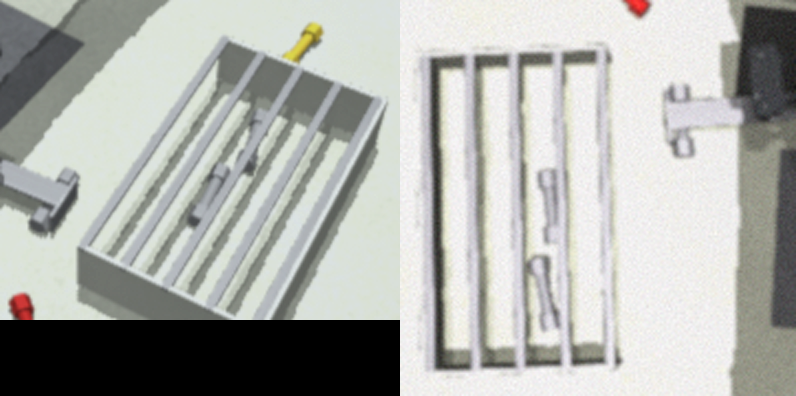

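The left panel shows column A out in the open in front of the head at (680,120) in the right panel, with B and C undisturbed. Now B.

carry_out([
  [[0,0,-14,0,0,-0.007,0],[0,0,-14,0,0,0,0],[29,5,0,0,0,0,0],[29,5,0,0,0,0,0],[29,5,0,0,0,0,0],[0,0,0,0,0,0,0],[0,38,0,0,0,0,0],[0,38,0,0,0,0,0]],
])

```text
clock: 9.6
tool_pos: [0.5432, 0.0445, 0.1412]
eef_rot: [-0.046, 0.999, 0.0, 0.002]
contact_force: [0.2, 0.4, -1.2]
opening: 0.219
```

carry_out([
  [[0,38,0,0,0,0,0],[0,37,0,0,0,0,0],[0,0,0,0,0,0,0],[0,0,14,0,0,0,0],[0,0,13,0,0,0,0],[0,0,0,0,0,0,0]],
])

```text
clock: 10.2
tool_pos: [0.5343, 0.1181, 0.1117]
eef_rot: [-0.047, 0.999, -0.0, -0.001]
contact_force: [-0.9, -0.2, -1.7]
opening: 0.224
```

carry_out([
  [[0,-15,0.5,0,0,0,0],[0,-20,0.5,0,0,0,0],[0,-25,0,0,0,0,0],[0,-25,0,0,0,0,0],[0,-25,0,0,0,0,0],[0,-25,0,0,0,0,0],[0,-15,0,0,0,0,0],[0,0,0,0,0,0,0]],
])

```text
clock: 11.0
tool_pos: [0.5488, -0.0364, 0.1121]
eef_rot: [-0.043, 0.999, -0.001, 0.0]
contact_force: [-0.4, -0.0, -2.6]
opening: 0.229
```

Run:
```python
from h import *
s=snap('scene'); t=snap('top')
go(.622,.134,.139,95)
a=cv2.resize(s["pixels"][190:350,290:490],None,fx=2,fy=2,interpolation=cv2.INTER_CUBIC)
b=cv2.resize(t["pixels"][150:330,180:360],None,fx=2.2,fy=2.2,interpolation=cv2.INTER_CUBIC)
a=cv2.copyMakeBorder(a,0,b.shape[0]-a.shape[0],0,0,cv2.BORDER_CONSTANT)
cv2.imwrite('pics/g4.png',cv2.convertScaleAbs(np.hstack([a,b])[:,:,::-1],alpha=1.4))
```

```text
pos [ 0.5489 -0.032   0.1121] az 95.25 rv [0.0003 0.0007 0.0044] shift [-87.3 159.  -26.9] n 4 [-21.8  39.7  -6.7] open 0.223 F [-0.5  0.5 -1.7] t 11.1
```

View pics/g4.png

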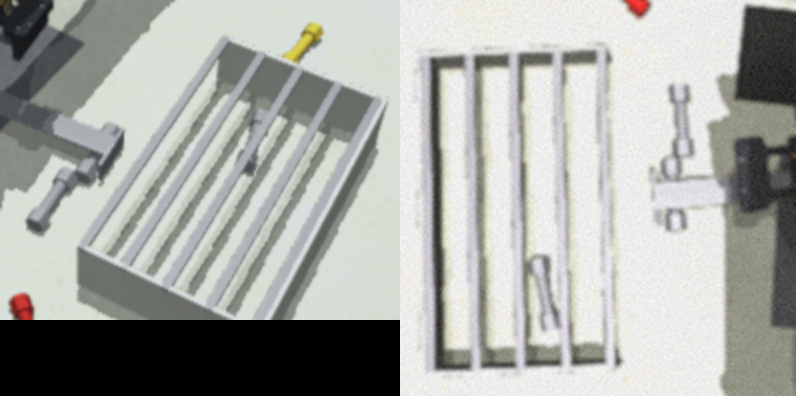

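B is out at (674,194), C is unmoved at (545,293). Now C.

carry_out([
  [[0,0,-14,0,0,0,0],[0,0,-14,0,0,0,0],[32,4,0,0,0,0,0],[32,4,0,0,0,0,0],[33,4,0,0,0,0,0],[0,0,0,0,0,0,0],[0,38,0,0,0,0,0],[0,38,0,0,0,0,0]],
])

```text
clock: 11.9
tool_pos: [0.4448, 0.0484, 0.14]
eef_rot: [-0.046, 0.999, 0.0, 0.001]
contact_force: [1.2, 1.1, -1.1]
opening: 0.223
```

carry_out([
  [[0,38,0,0,0,0,0],[0,37,0,0,0,0,0],[0,0,0,0,0,0,0],[0,0,14,0,0,0,0],[0,0,13.5,0,0,0,0],[0,0,0,0,0,0,0]],
])

```text
clock: 12.5
tool_pos: [0.4366, 0.1225, 0.1113]
eef_rot: [-0.047, 0.999, -0.0, -0.001]
contact_force: [-0.4, 0.7, -2.6]
opening: 0.227
```

carry_out([
  [[0,-15,0.5,0,0,0,0],[0,-20,0.5,0,0,0,0],[0,-25,0,0,0,0,0],[0,-25,0,0,0,0,0],[0,-25,0,0,0,0,0],[0,-25,0,0,0,0,0],[0,-20,0,0,0,0,0],[0,0,0,0,0,0,0]],
])

```text
clock: 13.3
tool_pos: [0.4518, -0.0357, 0.1118]
eef_rot: [-0.044, 0.999, -0.001, 0.0]
contact_force: [0.5, -0.2, -3.1]
opening: 0.226
```

Run:
```python
from h import *
s=snap('scene'); t=snap('top')
go(.667,-.166,.139,84.3)
a=cv2.resize(s["pixels"][190:350,290:490],None,fx=2,fy=2,interpolation=cv2.INTER_CUBIC)
b=cv2.resize(t["pixels"][150:330,180:360],None,fx=2.2,fy=2.2,interpolation=cv2.INTER_CUBIC)
a=cv2.copyMakeBorder(a,0,b.shape[0]-a.shape[0],0,0,cv2.BORDER_CONSTANT)
cv2.imwrite('pics/g5.png',cv2.convertScaleAbs(np.hstack([a,b])[:,:,::-1],alpha=1.4))
```

```text
pos [ 0.4519 -0.0321  0.1117] az 95.31 rv [0.0008 0.0013 0.1922] shift [-227.3 -111.9  -27.3] n 6 [-37.9 -18.6  -4.6] open 0.219 F [-0.  -0.1 -2.2] t 13.4
```

View pics/g5.png

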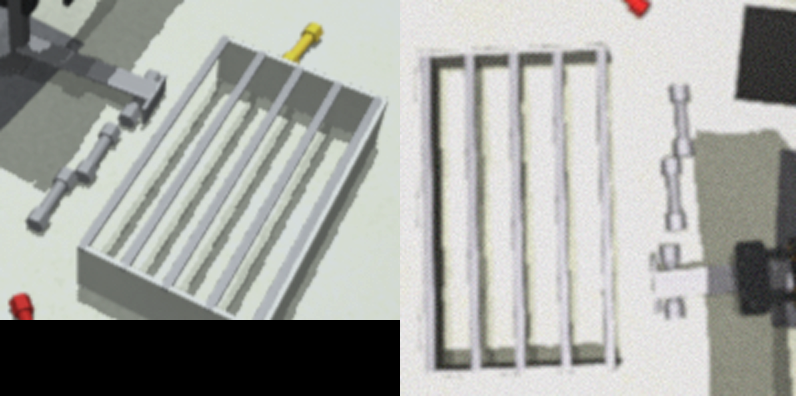

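All three columns are out, at (681,120), (674,194) and (672,281) in the right panel. Returning the probe to its pad.

carry_out([
  [[0,0,-30,0,0,0,0],[0,0,-30,0,0,0,0],[0,0,0,0,0,0.096,0],[0,0,0,0,0,0.096,0],[-39,-18.5,0,0,0,0,0],[-39,-18.5,0,0,0,0,0],[-39,-18.5,0,0,0,0,0],[-39,-18.5,0,0,0,0,0]],
])

```text
clock: 14.2
tool_pos: [0.6008, -0.1201, 0.1716]
eef_rot: [0.048, 0.999, 0.001, -0.0]
contact_force: [0.9, -0.2, -2.1]
opening: 0.226
```

carry_out([
  [[-39,-18.5,0,0,0,0,0],[-39,-18.5,0,0,0,0,0],[0,0,0,0,0,0,0],[0,0,30,0,0,0,0],[0,0,25,0,0,0,0],[0,0,4,0,0,0,0],[0,0,1,0,0,0,0],[0,0,0,0,0,0,0]],
])

```text
clock: 15.0
tool_pos: [0.6733, -0.1643, 0.1114]
eef_rot: [0.048, 0.999, 0.0, -0.0]
contact_force: [0.1, -1.8, -1.3]
opening: 0.218
```

Run:
```python
from h import *
go(.673,-.164,.111,84.3)
```

```text
pos [ 0.6733 -0.1643  0.1114] az 84.45 rv [ 0.0008 -0.0003  0.0027] shift [0.3 0.3 0.4] n 1 [0.3 0.3 0.4] open 0.218 F [ 0.1 -1.8 -1.3] t 15.0
```

carry_out([
  [[0,0,0.5,0,0,0,0],[0,0,0,0,0,0,60],[0,0,0,0,0,0,60],[0,0,0,0,0,0,60],[0,0,0,0,0,0,60],[0,0,0,0,0,0,60],[0,0,0,0,0,0,60],[0,0,0,0,0,0,60]],
])

```text
clock: 15.8
tool_pos: [0.6734, -0.1659, 0.1107]
eef_rot: [0.049, 0.999, 0.0, 0.0]
contact_force: [-0.9, -0.4, -0.0]
opening: 0.6
```

carry_out([
  [[0,0,-20,0,0,0,60],[0,0,-40,0,0,0,60],[0,0,-40,0,0,0,60],[0,0,0,0,0,0,60]],
])

```text
clock: 16.2
tool_pos: [0.6771, -0.1662, 0.2172]
eef_rot: [0.05, 0.999, -0.0, 0.006]
contact_force: [-0.5, -0.2, -0.3]
opening: 0.596
```

Run:
```python
from h import *
t=snap('top','top1.png')
print(readout.get_state()["q"].round(2)); go(.455,-.278,.21,5)
```

```text
[ 0.35  0.85 -0.35  1.37  0.32  0.97  1.4 ]
pos [ 0.6754 -0.1661  0.2141] az 84.32 rv [0.0045 0.0058 1.3843] shift [ -92.2 -229.3    4.1] n 6 [-15.4 -38.2   0.7] open 0.601 F [-0.1  0.5  0.7] t 16.25
```

carry_out([
  [[35,-22,0,0,0,0,60],[35,-22,0,0,0,0,60],[35,-22,0,0,0,0,60],[34,-22,0,0,0,0,60],[34,-22,0,0,0,0,60],[34,-22,0,0,0,0,60],[0,0,0,0,0,0.138,60],[0,0,0,0,0,0.138,60]],
])

```text
clock: 17.05
tool_pos: [0.4519, -0.278, 0.2097]
eef_rot: [0.191, 0.982, 0.0, -0.001]
contact_force: [0.9, 0.6, 0.6]
opening: 0.604
```

carry_out([
  [[0,0,0,0,0,0.138,60],[0,0,0,0,0,0.138,60],[0,0,0,0,0,0.138,60],[0,0,0,0,0,0.138,60],[0,0,0,0,0,0.138,60],[0,0,0,0,0,0.138,60],[0,0,0,0,0,0.138,60],[0,0,0,0,0,0.138,60]],
])

```text
clock: 17.85
tool_pos: [0.4536, -0.2766, 0.2096]
eef_rot: [0.676, 0.737, -0.0, -0.001]
contact_force: [0.7, -0.1, 0.2]
opening: 0.598
```

carry_out([
  [[0,0,0,0,0,0,60],[0,0,0,0,0,0,60]],
])

```text
clock: 18.05
tool_pos: [0.4539, -0.2766, 0.21]
eef_rot: [0.673, 0.74, -0.0, -0.001]
contact_force: [0.8, -0.9, 0.4]
opening: 0.601
```

Run:
```python
from h import *
s=snap('wrist','w2.png'); go(.455,-.278,.21,5)
c=np.array([.53,-.28,0]);
print(px(s,[.455,-.278,.072]))
```

```text
pos [ 0.454  -0.2767  0.2101] az 5.44 rv [-0.0011 -0.0006  0.0077] shift [-1.4  0.9  0.1] n 1 [-1.4  0.9  0.1] open 0.6 F [-0.3  0.   0.1] t 18.1
[317.65492155 237.33946901]
```

View pics/w2.png

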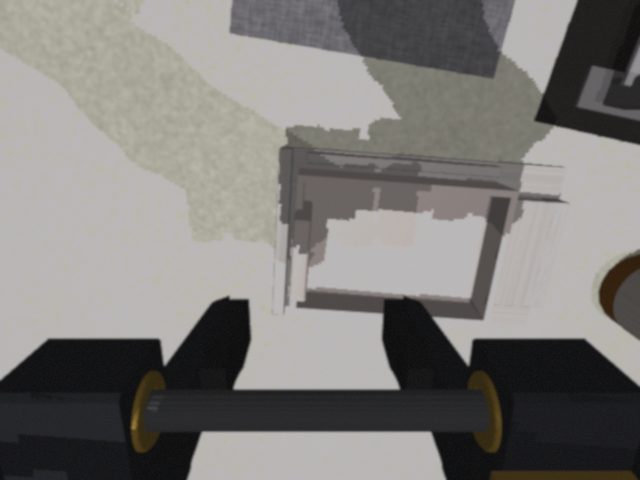

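Run:
```python
from h import *
s=load('wrist')
c=cv2.resize(s["pixels"][135:330,265:530],None,fx=3,fy=3,interpolation=cv2.INTER_CUBIC)[:,:,::-1]
g=cv2.createCLAHE(4,(4,4)).apply(cv2.cvtColor(c,cv2.COLOR_BGR2GRAY)); cv2.imwrite('pics/w2c.png',g)
```

```text
(no output)
```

View pics/w2c.png

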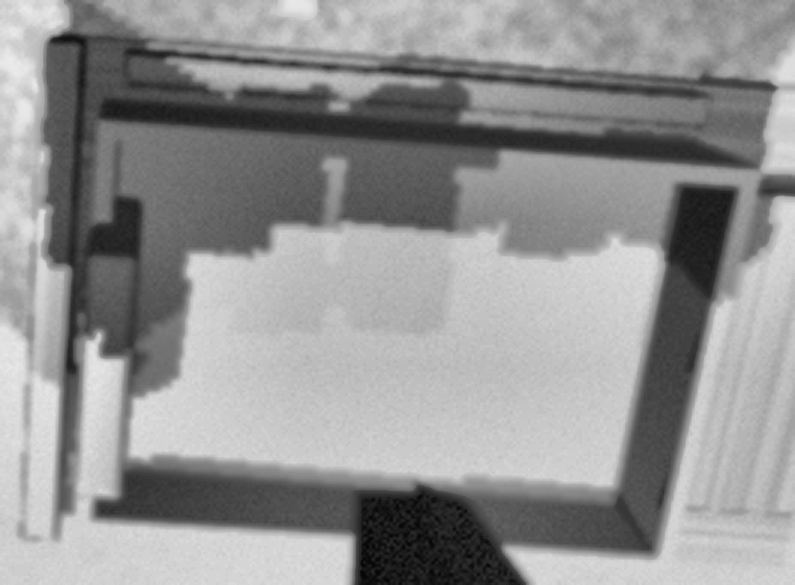

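Run:
```python
from h import *
s=load('wrist')
C=lambda x,y,z:pt(s,265+x/3,135+y/3,z)[:2].round(4)
f=[C(*p,.072) for p in((92,255),(137,258),(122,498),(80,495))];print(f,np.mean(f,0))
a=[C(*p,.042) for p in((105,112),(755,165),(655,552),(95,517))];print(a)  # rim corners guess
for p,q in((0,1),(3,2)): d=a[q]-a[p]; print(np.degrees(np.arctan2(d[1],d[0])),np.linalg.norm(d))
d=f[0]-f[3];print(np.degrees(np.arctan2(-d[0],d[1])),np.linalg.norm(d))
# inside top corners at +x wall
print(C(677,186,.042),C(740,188,.042),C(620,492,.011))
```

```text
[array([ 0.4394, -0.2674]), array([ 0.4493, -0.2672]), array([ 0.4511, -0.3257]), array([ 0.4412, -0.3258])] [ 0.44525  -0.296525]
[array([ 0.4388, -0.2405]), array([ 0.5948, -0.2383]), array([ 0.594 , -0.3428]), array([ 0.4451, -0.3468])]
0.807963842990415 0.15601551204928307
1.5388046434388671 0.14895371764410578
1.7654069084620498 0.05842773314103495
[ 0.5774 -0.2451] [ 0.5926 -0.2441] [ 0.5953 -0.3403]
```

The enlarged wrist crop shows the fin top as a quad at crop (80–137, 255–498), i.e. px (301,260), 58 mm wide against 60 expected. So the fin is at (0.445, −0.2965) with yaw about 1.7°. My earlier top-view reading of the fin was a lit patch on the floor.

Run:
```python
from h import *
go(.4455,-.296,.059,1.7)
t=load('top'); s=load('scene')
print('top px fin',px(t,[.4455,-.296,.072]),'scene',px(s,[.4455,-.296,.072]), px(s,[.4455,-.266,.072]), px(s,[.4455,-.326,.072]))
```

```text
pos [ 0.454  -0.2767  0.2101] az 5.44 rv [-0.0011 -0.0006  0.0653] shift [-19.   -9.  151.1] n 4 [-4.8 -2.3 37.8] open 0.6 F [-0.3  0.   0.1] t 18.1
top px fin [486.3928564  274.04086623] scene [215.13318638 159.03085834] [224.40176597 163.12641414] [205.99599814 154.99336113]
```

The scene view agrees: it shows the fin top edge at (206,157)–(228,163), against a prediction of (206,155)–(224,163). Descend and grip.

carry_out([
  [[0,0,0,0,0,0.065,60],[-10,-5,30,0,0,0,60],[-9,-4,35,0,0,0,60],[0,0,35,0,0,0,60],[0,0,30,0,0,0,60],[0,0,15,0,0,0,60],[0,0,6,0,0,0,60],[0,0,0,0,0,0,60]],
])

```text
clock: 18.9
tool_pos: [0.4455, -0.296, 0.0591]
eef_rot: [0.697, 0.717, 0.0, -0.001]
contact_force: [0.5, 0.1, -0.3]
opening: 0.604
```

carry_out([
  [[0,0,0,0,0,0,0],[0,0,0,0,0,0,0],[0,0,0,0,0,0,0],[0,0,0,0,0,0,0],[0,0,0,0,0,0,0],[0,0,0,0,0,0,0],[0,0,0,0,0,0,0],[0,0,0,0,0,0,0]],
], squeeze=50)

```text
clock: 19.7
tool_pos: [0.4454, -0.2962, 0.0599]
eef_rot: [0.698, 0.716, -0.0, -0.0]
contact_force: [-1.8, -0.1, 6.8]
opening: 0.127
```

Run:
```python
from h import *
go(.4455,-.296,.059,1.7); print(readout.get_state()["moment"])
```

```text
pos [ 0.4454 -0.2962  0.0599] az 1.53 rv [-0.0007 -0.0002 -0.003 ] shift [0.2 0.1 0.9] n 1 [0.2 0.1 0.9] open 0.127 F [-1.8 -0.1  6.8] t 19.7
[-0.01655948  0.41635321 -0.03403805]
```

Gripped the fin (11–12 mm). Tip it up in small steps.

carry_out([
  [[0,0.5,-3.7,0.02,0,0,0],[0,0.5,-3.7,0.02,0,0,0],[0,0.5,-3.7,0.02,0,0,0],[0,0,0,0,0,0,0]],
])

```text
clock: 20.1
tool_pos: [0.449, -0.2959, 0.0707]
eef_rot: [0.697, 0.717, -0.021, -0.02]
contact_force: [-0.5, 0.1, -1.7]
opening: 0.133
```

carry_out([
  [[0,0.5,-3.7,0.02,0,0,0],[0,0.5,-3.7,0.02,0,0,0],[0,0.5,-3.7,0.02,0,0,0],[0,0,0,0,0,0,0]],
])

```text
clock: 20.5
tool_pos: [0.4508, -0.2957, 0.0815]
eef_rot: [0.696, 0.716, -0.043, -0.041]
contact_force: [0.3, -0.5, -2.1]
opening: 0.132
```

Run:
```python
from h import *
st=readout.get_state(); print(st["tool_pos"],R.from_quat(st["eef_rot"]).as_matrix().round(3),st["contact_force"],st["moment"],st["opening"])
s=snap('scene')
cv2.imwrite('pics/tip.png',cv2.convertScaleAbs(cv2.resize(s["pixels"][110:270,110:310],None,fx=3.5,fy=3.5,interpolation=cv2.INTER_CUBIC)[:,:,::-1],alpha=1.6))
```

```text
[ 0.45084228 -0.29573446  0.081469  ] [[-0.028  0.993 -0.118]
 [ 1.     0.028 -0.003]
 [-0.    -0.118 -0.993]] [ 0.34320111 -0.45816976 -2.11410906] [-0.0780953  -0.11120062  0.01615022] 0.1318988581076917
```

View pics/tip.png

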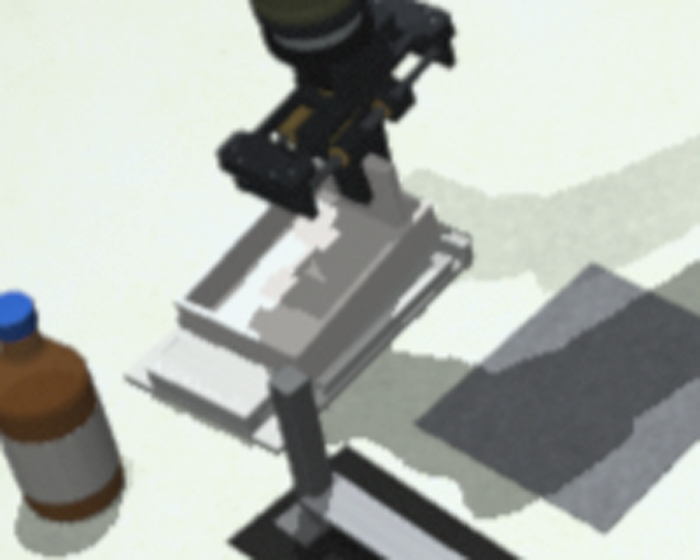

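The caddy is tipped by 0.118 rad and the tool carries only about its weight (2 N). One more small tip, then draw it out.

carry_out([
  [[0,0.3,-3,0.016,0,0,0],[0,0,0,0,0,0,0],[0,-6,0.8,0,0,0,0],[0,-8,1.1,0,0,0,0],[0,-8,1.1,0,0,0,0],[0,0,0,0,0,0,0]],
])

```text
clock: 21.15
tool_pos: [0.4259, -0.2968, 0.0847]
eef_rot: [0.696, 0.714, -0.049, -0.049]
contact_force: [-0.1, 0.5, -0.8]
opening: 0.132
```

carry_out([
  [[0,-8,1.1,0,0,0,0],[0,-8,1.1,0,0,0,0],[0,-8,1.1,0,0,0,0],[0,-8,1.1,0,0,0,0],[0,0,0,0,0,0,0]],
])

```text
clock: 21.65
tool_pos: [0.3942, -0.2976, 0.0847]
eef_rot: [0.696, 0.714, -0.049, -0.048]
contact_force: [-0.8, 0.1, -1.1]
opening: 0.13
```

Run:
```python
from h import *
go(.48,-.07,.16,None)
```

```text
pos [ 0.3942 -0.2976  0.0847] az 1.46 rv [-0.1382 -0.0006 -0.    ] shift [225.3  91.6 -75.3] n 6 [ 37.6  15.3 -12.5] open 0.13 F [-0.8  0.1 -1.1] t 21.65
```

carry_out([
  [[0,-2,-15,0,0,0,0],[0,-3,-20,0,0,0,0],[0,-4,-25,0,0,0,0],[0,0,0,-0.046,0,0,0],[0,0,0,-0.046,0,0,0],[0,0,0,-0.046,0,0,0],[0,0,0,0,0,-0.14,0],[0,0,0,0,0,-0.14,0]],
])

```text
clock: 22.45
tool_pos: [0.395, -0.2976, 0.1454]
eef_rot: [0.589, 0.808, 0.001, 0.001]
contact_force: [-0.0, -0.8, -3.1]
opening: 0.132
```

carry_out([
  [[0,0,0,0,0,-0.14,0],[0,0,0,0,0,-0.14,0],[0,0,0,0,0,-0.14,0],[0,0,0,0,0,-0.14,0],[0,0,0,0,0,-0.14,0],[0,0,0,0,0,-0.14,0],[0,0,0,0,0,-0.14,0],[0,0,0,0,0,-0.14,0]],
])

```text
clock: 23.25
tool_pos: [0.3954, -0.2977, 0.1453]
eef_rot: [0.069, 0.998, -0.0, 0.001]
contact_force: [-0.4, 1.1, -2.3]
opening: 0.136
```

carry_out([
  [[0,0,0,0,0,-0.14,0],[-25,38,0,0,0,0,0],[-25,38,0,0,0,0,0],[-25,38,0,0,0,0,0],[-12,37,0,0,0,0,0],[0,0,0,0,0,0,0]],
])

```text
clock: 23.85
tool_pos: [0.4865, -0.1394, 0.146]
eef_rot: [-0.003, 1.0, 0.002, 0.003]
contact_force: [-0.4, -0.5, -3.0]
opening: 0.129
```

Run:
```python
from h import *
go(.481,-.146,.0555,90)
s=snap('scene')
t=snap('top')
a=cv2.resize(s["pixels"][130:310,170:370],None,fx=2,fy=2,interpolation=cv2.INTER_CUBIC)
b=cv2.resize(t["pixels"][150:330,270:450],None,fx=2.0,fy=2.0,interpolation=cv2.INTER_CUBIC)
cv2.imwrite('pics/mat.png',cv2.convertScaleAbs(np.hstack([a,b])[:,:,::-1],alpha=1.5))
```

```text
pos [ 0.4865 -0.1394  0.146 ] az 90.4 rv [0.0049 0.0066 0.0069] shift [ 5.5 -6.6 90.5] n 2 [ 2.7 -3.3 45.2] open 0.129 F [-0.4 -0.5 -3. ] t 23.85
```

View pics/mat.png

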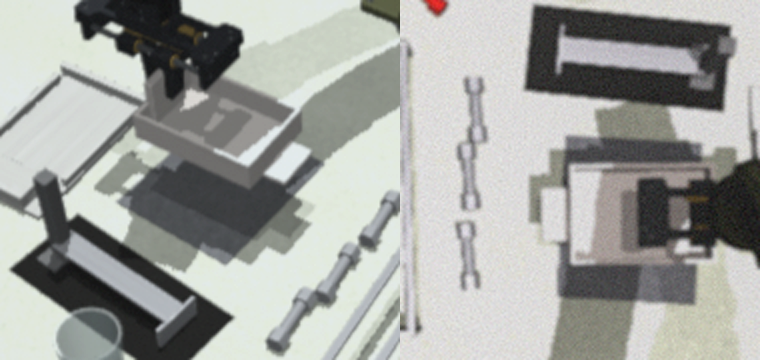

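The caddy hangs level over the mat and the probe stands on its pad; the columns lie clear. Lowering. I have now viewed 14 pictures, so I'll measure numerically from here.

carry_out([
  [[3,-4,30,0,0,0,0],[2.5,-3,30,0,0,0,0],[0,0,20,0,0,0,0],[0,0,6,0,0,0,0],[0,0,3,0,0,0,0],[0,0,1,0,0,0,0],[0,0,0,0,0,0,0]],
])

```text
clock: 24.65
tool_pos: [0.4781, -0.1542, 0.0562]
eef_rot: [0.002, 1.0, -0.0, 0.002]
contact_force: [0.2, -0.1, -1.9]
opening: 0.132
```

Run:
```python
from h import *
go(.481,-.146,.0545,90); print(readout.get_state()["moment"])
# columns in top image: segment grey-dark pixels vs bright bench in region
t=load('top'); g=cv2.cvtColor(t["pixels"],cv2.COLOR_RGB2GRAY)
x0,y0,x1,y1=288,175,325,310
c=g[y0:y1,x0:x1]; bg=cv2.medianBlur(c,31); m=((bg.astype(int)-c)>22).astype(np.uint8)
m=cv2.morphologyEx(m,cv2.MORPH_CLOSE,np.ones((3,3)))
n,l,st,ce=cv2.connectedComponentsWithStats(m)
for i in range(1,n):
    if st[i,4]>40:
        p=np.argwhere(l==i)[:,::-1]+[x0,y0]; W=np.array([pt(t,*q,.01)[:2] for q in p])
        (ctr,sz,an)=cv2.minAreaRect((W*1000).astype(np.float32)); print(np.round(ctr,1),np.round(sz,1),round(an,1),st[i],(W.mean(0)*1000).round(1))
```

```text
pos [ 0.4781 -0.1542  0.0562] az 89.75 rv [-0.0002  0.0034 -0.0043] shift [-2.9  8.2  1.7] n 1 [-2.9  8.2  1.7] open 0.132 F [ 0.2 -0.1 -1.9] t 24.65
[-0.08674693 -0.04155892  0.03957469]
[578.1 123.3] [ 36.1 164.8] 84.6 [ 10  13  16  67 524] [577.7 123.2]
[440.5 128.9] [82.1 24.7] 5.7 [  9  85  14  35 238] [440.3 128.8]
```

carry_out([
  [[-2,7,0,0,0,0,0],[0,0,1,0,0,0,0],[0,0,1,0,0,0,0],[0,0,0,0,0,0,0]],
])

```text
clock: 25.05
tool_pos: [0.4801, -0.1462, 0.0539]
eef_rot: [0.002, 1.0, 0.0, 0.002]
contact_force: [0.2, 2.4, 2.8]
opening: 0.132
```

carry_out([
  [[0,0,0,0,0,0,50],[0,0,0,0,0,0,50],[0,0,0,0,0,0,50],[0,0,0,0,0,0,50],[0,0,0,0,0,0,50],[0,0,0,0,0,0,50],[0,0,-30,0,0,0,50],[0,0,-50,0,0,0,50]],
])

```text
clock: 25.85
tool_pos: [0.4778, -0.1463, 0.1322]
eef_rot: [0.001, 1.0, 0.001, -0.002]
contact_force: [1.2, 0.5, -0.7]
opening: 0.496
```

```bash
cat >> h.py <<'E'
def cols(x0=288,y0=175,x1=325,y1=310,show=True):
    t=snap('top'); g=cv2.cvtColor(t["pixels"],cv2.COLOR_RGB2GRAY)
    c=g[y0:y1,x0:x1]; bg=cv2.medianBlur(c,31); m=((bg.astype(int)-c)>22).astype(np.uint8)
    P=np.argwhere(cv2.morphologyEx(m,cv2.MORPH_CLOSE,np.ones((3,3))))[:,::-1]+[x0,y0]
    return np.array([pt(t,*q,.01)[:2] for q in P])
def fit(W):
    c=W.mean(0); e=np.linalg.svd(W-c,full_matrices=False)[2][0]; e=e*np.sign(e[0]); p=(W-c)@e
    print('col',((c+e*(p.max()+p.min())/2)*1000).round(1),'len',round(np.ptp(p)*1000,1),'deg',np.degrees(np.arctan2(e[1],e[0])).round(1),len(W))
E
python3 - <<'E'
from h import *
W=cols()
for lo,hi in((.575,.7),(.49,.575),(.38,.49)): fit(W[(W[:,0]>lo)&(W[:,0]<hi)])
go(.615,.12,.15,95)
print(load('top')["pixels"].shape)
E
```

```text
col [617.6 119.3] len 85.0 deg 1.5 269
col [534.1 127.9] len 79.4 deg 4.9 235
col [439.6 128.7] len 83.8 deg 5.6 244
pos [ 0.4814 -0.1473  0.14  ] az 89.79 rv [-0.0023  0.0081 -0.091 ] shift [-156.4  254.7  -10. ] n 7 [-22.3  36.4  -1.4] open 0.5 F [-0.1 -0.8  4.8] t 25.9
(480, 640, 3)
```

carry_out([
  [[-22,38,0,0,0,0,40],[-22,38,0,0,0,0,40],[-22,38,0,0,0,0,40],[-22,38,0,0,0,0,40],[-22,38,0,0,0,0,40],[-22,38,0,0,0,0,40],[-8,37,0,0,0,-0.07,40],[0,0,0,-0.05,0,0,40]],
])

```text
clock: 26.7
tool_pos: [0.6206, 0.1299, 0.1346]
eef_rot: [-0.04, 0.999, 0.03, 0.002]
contact_force: [-0.9, 1.0, -0.3]
opening: 0.4
```

Run:
```python
from h import *
go(.6185,.121,.033,94)
s=snap('wrist','w3.png')
for x in (.58,.62,.66): print(px(s,[x,.119,.02]).round())
```

```text
pos [0.6206 0.1299 0.1346] az 94.62 rv [0.0597 0.0051 0.0106] shift [  2.8  -8.7 101.6] n 3 [ 0.9 -2.9 33.9] open 0.4 F [-0.9  1.  -0.3] t 26.7
[290. 177.]
[286. 242.]
[282. 301.]
```

View pics/w3.png

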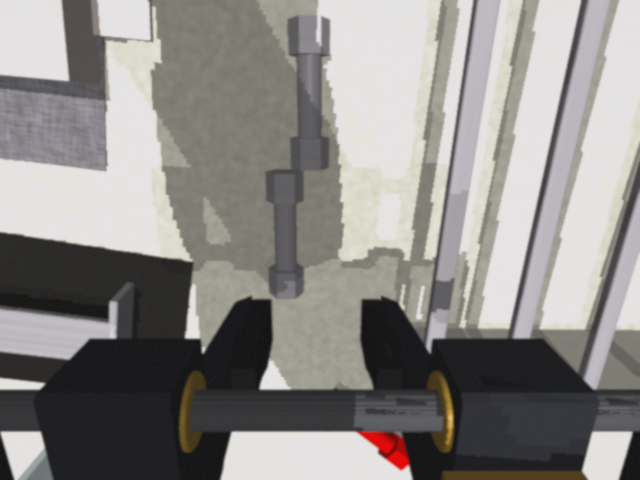

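The wrist view shows column A vertical in the image, from (284,172) to (286,297), within about 3 mm of the prediction and aligned with the tool. B is at (309,93). I'll straddle A high, pull it away from the shelf, then grip.

carry_out([
  [[3,-6,34,0,0,0,40],[2,-5,34,0,0,0,40],[0,-5,33,0,0,0,40],[0,0,0,0,0,0,40]],
])

```text
clock: 27.15
tool_pos: [0.6133, 0.1044, 0.0283]
eef_rot: [-0.033, 0.999, 0.024, -0.004]
contact_force: [-0.4, 0.5, 0.1]
opening: 0.399
```

carry_out([
  [[0,-12,0,0,0,0,40],[0,-15,0,0,0,0,40],[0,-15,0,0,0,0,40],[0,-15,0,0,0,0,40],[0,10,0,0.05,0,0,40],[0,0,0,0,0,0,40]],
])

```text
clock: 27.75
tool_pos: [0.6199, 0.0601, 0.0305]
eef_rot: [-0.034, 0.999, 0.0, 0.002]
contact_force: [-0.2, 1.8, 0.3]
opening: 0.399
```

Run:
```python
from h import *
go(.6185,.075,.0245,94)
```

```text
pos [0.6199 0.0601 0.0305] az 93.85 rv [ 0.0002  0.0033 -0.0026] shift [ 0.4 15.   6. ] n 1 [ 0.4 15.   6. ] open 0.399 F [-0.2  1.8  0.3] t 27.75
```

carry_out([
  [[0,0,3,0,0,0,40],[0,0,3,0,0,0,40],[0,0,0,0,0,0,0],[0,0,0,0,0,0,0],[0,0,0,0,0,0,0],[0,0,0,0,0,0,0],[0,0,0,0,0,0,0],[0,0,0,0,0,0,0]],
], squeeze=30)

```text
clock: 28.55
tool_pos: [0.6195, 0.0593, 0.0237]
eef_rot: [-0.033, 0.999, -0.0, 0.001]
contact_force: [-0.6, 1.3, -0.2]
opening: 0.145
```

carry_out([
  [[0,0,-20,0,0,0,0],[0,0,-40,0,0,0,0],[0,0,-5,0,0,0,0],[0,0,0,0,0,0.06,0],[0,0,0,0,0,0,0]],
])

```text
clock: 29.05
tool_pos: [0.6191, 0.0591, 0.0886]
eef_rot: [-0.003, 1.0, -0.0, 0.001]
contact_force: [0.2, 0.5, -1.9]
opening: 0.145
```

Run:
```python
from h import *
go(.4825,-.103,.0895,90)
s=snap('wrist')
st=readout.get_state()
# top view: caddy walls check & remaining columns
W=cols()
for lo,hi in((.575,.7),(.49,.575),(.38,.49)):
    w=W[(W[:,0]>lo)&(W[:,0]<hi)]
    if len(w)>60: fit(w)
b=cv2.resize(s["pixels"],(480,360)); t=load('top')["pixels"]
a=cv2.resize(t[170:320,280:420],None,fx=2.2,fy=2.4,interpolation=cv2.INTER_CUBIC)
cv2.imwrite('pics/w4.png',np.hstack([a,b])[:,:,::-1])
```

```text
pos [0.6191 0.0591 0.0886] az 90.32 rv [-0.0007  0.0016  0.0057] shift [ 136.6 -162.1   -0.9] n 5 [ 27.3 -32.4  -0.2] open 0.145 F [ 0.2  0.5 -1.9] t 29.05
col [633.7 127.9] len 117.9 deg 52.6 481
col [534.7 131.7] len 76.8 deg -2.0 73
col [439.9 131.5] len 81.0 deg 8.0 161
```

View pics/w4.png

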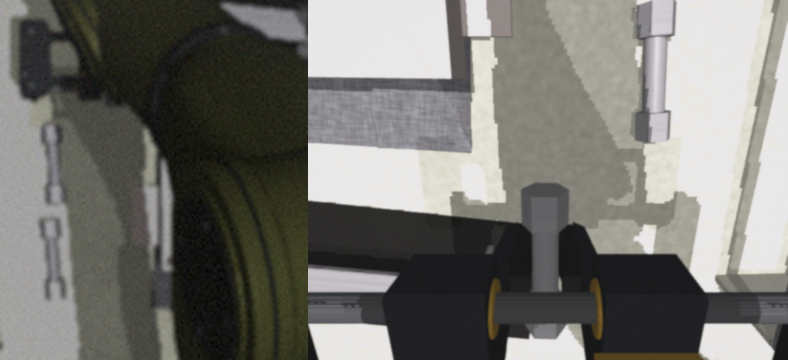

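The right panel shows A held across its tube between the fingers; B and C lie where they were. Check the offset along the tube, then move over the caddy.

Run:
```python
from h import *
s=load('wrist')
for v in (183,190): print(pt(s,(545-308)*4/3,v*4/3,.085), pt(s,(545-308)*4/3,v*4/3,.075))
# tray rim seen: 
print('B', [pt(s,(x-308)*4/3,y*4/3,.01)[:2] for x,y in((653,142),(657,0))])
```

```text
[0.58106691 0.05971878 0.085     ] [0.58443965 0.05972625 0.075     ]
[0.58430897 0.05973679 0.085     ] [0.58793701 0.05974568 0.075     ]
B [array([0.57722945, 0.13127206]), array([0.49411286, 0.1240284 ])]
```

carry_out([
  [[27,-32,0,0,0,0,0],[27,-32,0,0,0,0,0],[27,-32,0,0,0,0,0],[27,-33,0,0,0,0,0],[28,-33,0,0,0,0,0],[0,0,0,0,0,0,0],[0,0,0,0,0,0,0]],
])

```text
clock: 29.85
tool_pos: [0.4839, -0.1042, 0.0881]
eef_rot: [-0.002, 1.0, 0.0, 0.001]
contact_force: [1.0, 0.7, -0.6]
opening: 0.146
```

Run:
```python
from h import *
go(.4825,-.103,.032,90)
```

```text
pos [ 0.4839 -0.1042  0.0881] az 90.29 rv [0.     0.0012 0.005 ] shift [ 1.4  1.2 56.1] n 2 [ 0.7  0.6 28.1] open 0.146 F [ 1.   0.7 -0.6] t 29.85
```

carry_out([
  [[5,1,20,0,0,0.005,0],[0,0,20,0,0,0,0],[0,0,14,0,0,0,0],[0,0,3,0,0,0,0],[0,0,0,0,0,0,0],[0,0,0,0,0,0,23],[0,0,0,0,0,0,23],[0,0,0,0,0,0,23]],
])

```text
clock: 30.65
tool_pos: [0.48, -0.1023, 0.0321]
eef_rot: [-0.001, 1.0, 0.0, 0.002]
contact_force: [-0.2, -0.8, 0.2]
opening: 0.228
```

carry_out([
  [[0,0,-20,0,0,0,23],[0,0,-40,0,0,0,23],[0,0,-40,0,0,0,40],[0,0,0,0,0,0,40],[0,0,0,0,0,0,40]],
])

```text
clock: 31.15
tool_pos: [0.4798, -0.1027, 0.1324]
eef_rot: [-0.0, 1.0, -0.0, 0.002]
contact_force: [1.2, -0.4, -0.8]
opening: 0.402
```

Run:
```python
from h import *
go(.535,.128,.135,95)
s=snap('wrist','w5.png')
W=cols()
for lo,hi in((.575,.7),(.49,.575),(.38,.49)):
    w=W[(W[:,0]>lo)&(W[:,0]<hi)]
    if len(w)>60: fit(w)
for P in ([.442,-.103,.02],[.522,-.103,.02],[.43,.008,.036],[.43,-.14,.036]): print(px(s,P).round())
```

```text
pos [ 0.4798 -0.1027  0.1324] az 90.03 rv [-0.0004  0.0045 -0.0868] shift [-75.1 225.   -2.6] n 5 [-15.   45.   -0.5] open 0.402 F [ 1.2 -0.4 -0.8] t 31.15
col [534.1 127.6] len 79.4 deg 4.5 250
col [439.8 128.7] len 84.0 deg 5.3 250
[314. 184.]
[314. 308.]
[523. 167.]
[245. 167.]
```

View pics/w5.png

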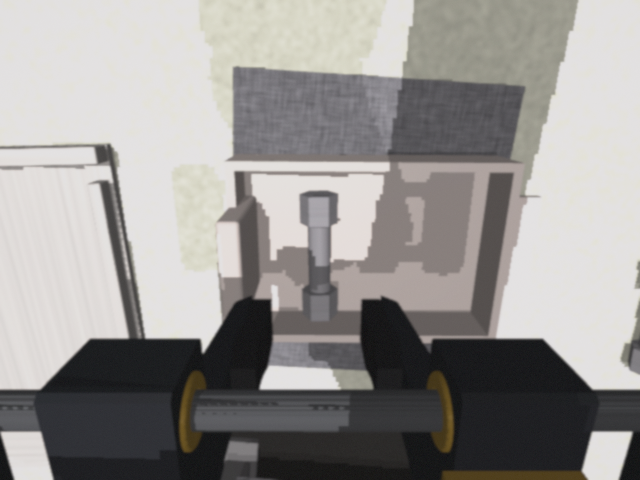

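A lies in the caddy at (319,255), across it, with the rim where predicted. Next B at (0.535, 0.128).

carry_out([
  [[0,0,0,0,0,-0.082,40],[-15,45,0,0,0,0,40],[-15,45,0,0,0,0,40],[-15,45,0,0,0,0,40],[-15,45,0,0,0,0,40],[-15,45,0,0,0,0,40],[0,0,0,-0.05,0,0,40],[0,0,0,0,0,0,40]],
])

```text
clock: 32.05
tool_pos: [0.5344, 0.1291, 0.1297]
eef_rot: [-0.043, 0.999, 0.025, -0.002]
contact_force: [-0.3, -0.3, -0.5]
opening: 0.401
```

carry_out([
  [[0,0,0,0,0,0,40],[0,0,0,0,0,0,40]],
])

```text
clock: 32.25
tool_pos: [0.5348, 0.1267, 0.1308]
eef_rot: [-0.041, 0.999, 0.024, -0.001]
contact_force: [0.2, 0.4, 0.3]
opening: 0.401
```

Run:
```python
from h import *
st=readout.get_state(); T=R.from_quat(st["eef_rot"]).as_matrix()
go(.535,.126,.033,95); print('tool-frame shift',(T.T@([.535,.126,.033]-st["tool_pos"])*1000).round(1))
```

```text
pos [0.5348 0.1267 0.1308] az 94.67 rv [ 0.0482  0.0004 -0.0058] shift [-0.1 -0.7 97.8] n 3 [-0.  -0.2 32.6] open 0.401 F [0.2 0.4 0.3] t 32.25
tool-frame shift [-0.1 -5.4 97.7]
```

carry_out([
  [[0,-2,33,0,0,0,40],[0,-2,33,0,0,0,40],[0,-1.5,31,0,0,0,40],[0,0,0,0,0,0,40],[0,-15,0,0,0,0,40],[0,-15,0,0,0,0,40],[0,-15,0,0,0,0,40],[0,-15,0,0,0,0,40]],
])

```text
clock: 33.05
tool_pos: [0.5422, 0.0685, 0.0335]
eef_rot: [-0.042, 0.999, 0.027, 0.002]
contact_force: [-2.2, 8.9, 11.7]
opening: 0.399
```

carry_out([
  [[0,0,0,0,0,0,40],[0,10,0,0.048,0,0,40],[0,0,0,0,0,0,40]],
])

```text
clock: 33.35
tool_pos: [0.5404, 0.0792, 0.033]
eef_rot: [-0.043, 0.999, 0.002, 0.002]
contact_force: [0.8, 0.8, 0.1]
opening: 0.399
```

Run:
```python
from h import *
go(.535,.075,.0238,95)
```

```text
pos [0.5404 0.0792 0.033 ] az 94.91 rv [ 0.0031  0.0042 -0.0016] shift [ 5.7 -3.7  9.2] n 1 [ 5.7 -3.7  9.2] open 0.399 F [0.8 0.8 0.1] t 33.35
```

Contact was higher this time (about 15 N), so I'll check before closing.

Run:
```python
from h import *
s=snap('wrist','w6.png')
for x in (.496,.536,.576): print(px(s,[x,.0792,.02]).round())
```

```text
[324. 218.]
[315. 321.]
[306. 409.]
```

View pics/w6.png

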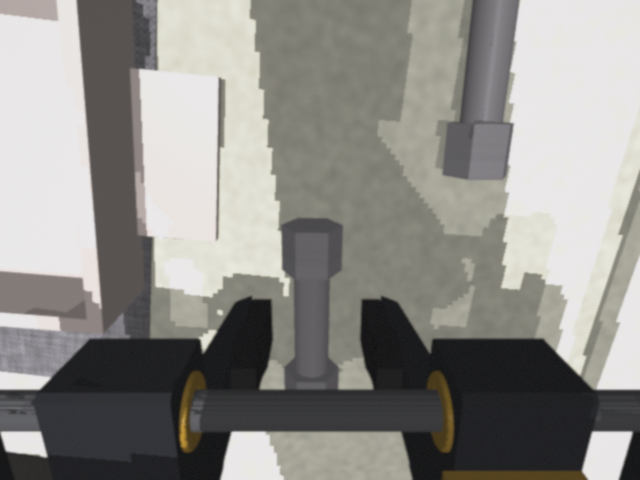

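B sits centred between the fingers (tube along column ≈312). Close and lift.

carry_out([
  [[3,0,5,0,0,0,40],[0,0,4,0,0,0,0],[0,0,0,0,0,0,0],[0,0,0,0,0,0,0],[0,0,0,0,0,0,0],[0,0,0,0,0,0,0],[0,0,0,0,0,0,0],[0,0,0,0,0,0,0]],
])

```text
clock: 34.2
tool_pos: [0.5367, 0.0776, 0.0228]
eef_rot: [-0.042, 0.999, 0.001, 0.001]
contact_force: [-0.3, -0.1, -0.7]
opening: 0.151
```

carry_out([
  [[0,0,-20,0,0,0,0],[0,0,-45,0,0,0,0],[0,0,0,0,0,0.084,0],[18,-48,0,0,0,0,0],[18,-49,0,0,0,0,0],[17,-48,0,0,0,0,0],[0,0,0,0,0,0,0],[0,0,0,0,0,0,0]],
])

```text
clock: 35.0
tool_pos: [0.4847, -0.0649, 0.0876]
eef_rot: [0.002, 1.0, 0.001, 0.001]
contact_force: [1.3, 0.6, -1.2]
opening: 0.151
```

Run:
```python
from h import *
go(.482,-.067,.032,90)
```

```text
pos [ 0.4847 -0.0649  0.0876] az 89.77 rv [ 0.0017  0.0017 -0.0041] shift [ 2.7 -2.1 55.6] n 2 [ 1.4 -1.  27.8] open 0.151 F [ 1.3  0.6 -1.2] t 35.0
```

carry_out([
  [[2.5,-1.5,20,0,0,0,0],[0,0,20,0,0,0,0],[0,0,13,0,0,0,0],[0,0,3,0,0,0,0],[0,0,0,0,0,0,0],[0,0,0,0,0,0,23],[0,0,0,0,0,0,23],[0,0,0,0,0,0,23]],
])

```text
clock: 35.8
tool_pos: [0.4831, -0.0648, 0.0322]
eef_rot: [0.0, 1.0, 0.001, 0.002]
contact_force: [-0.4, -0.3, -0.7]
opening: 0.234
```

carry_out([
  [[0,0,-20,0,0,0,23],[0,0,-40,0,0,0,23],[0,0,-40,0,0,0,40],[0,0,0,0,0,-0.09,40],[9,49,0,0,0,0,40],[9,49,0,0,0,0,40],[9,49,0,0,0,0,40],[9,46,0,-0.05,0,0,40]],
])

```text
clock: 36.6
tool_pos: [0.4288, 0.1278, 0.1325]
eef_rot: [-0.046, 0.999, 0.027, 0.001]
contact_force: [-0.1, 0.3, 0.4]
opening: 0.399
```

carry_out([
  [[0,0,0,0,0,0,40],[0,0,0,0,0,0,40],[0,0,0,0,0,0,40]],
])

```text
clock: 36.9
tool_pos: [0.4298, 0.1224, 0.132]
eef_rot: [-0.044, 0.999, 0.025, 0.0]
contact_force: [-0.0, 0.8, -0.0]
opening: 0.394
```

Run:
```python
from h import *
st=readout.get_state(); T=R.from_quat(st["eef_rot"]).as_matrix()
go(.440,.127,.034,95); print('tool-frame shift',(T.T@([.440,.127,.034]-st["tool_pos"])*1000).round(1))
s=snap('wrist'); g=s["pixels"]
W=cols()
w=W[(W[:,0]>.38)&(W[:,0]<.49)]; fit(w)
```

```text
pos [0.4298 0.1224 0.132 ] az 94.99 rv [ 0.0504  0.0022 -0.0002] shift [-10.5   3.7  98. ] n 3 [-3.5  1.2 32.7] open 0.394 F [-0.   0.8 -0. ] t 36.9
tool-frame shift [-10.3  -1.2  98.1]
col [489.1 142.1] len 4.9 deg 89.7 3
```

Run:
```python
from h import *
s=load('wrist'); g=cv2.GaussianBlur(cv2.cvtColor(s["pixels"],cv2.COLOR_RGB2GRAY),(3,3),0)
def row(x): 
    o=[]
    for y in np.arange(.09,.171,.005):
        u,v=px(s,[x,y,.01]).astype(int); o.append(int(g[v,u]) if 0<=u<640 and 0<=v<480 else -1)
    return o
print((np.arange(.09,.171,.005)*1000).astype(int).tolist())
for x in (.39,.395,.40,.41,.42,.43,.44,.45): print(x,row(x), px(s,[x,.13,.01]).astype(int))
```

```text
[90, 95, 100, 105, 110, 115, 120, 125, 130, 135, 140, 145, 150, 155, 160, 165, 170]
0.39 [116, 117, 118, 117, 118, 118, 114, 119, 118, 116, 116, 115, 119, 117, 201, 202, 194] [322 179]
0.395 [115, 115, 115, 118, 119, 117, 120, 118, 115, 117, 117, 117, 120, 122, 179, 197, 205] [322 187]
0.4 [113, 116, 114, 116, 115, 80, 68, 68, 74, 71, 117, 117, 119, 115, 141, 201, 211] [321 195]
0.41 [118, 118, 116, 115, 114, 86, 77, 89, 88, 70, 117, 118, 117, 114, 116, 190, 218] [319 211]
0.42 [116, 114, 111, 115, 117, 116, 88, 87, 85, 112, 119, 117, 118, 119, 117, 120, 208] [318 226]
0.43 [113, 114, 115, 117, 118, 113, 106, 86, 86, 98, 119, 115, 116, 114, 118, 119, 190] [317 242]
0.44 [116, 113, 112, 119, 116, 113, 116, 84, 88, 84, 118, 121, 120, 116, 119, 114, 118] [315 256]
0.45 [114, 116, 115, 114, 118, 118, 119, 81, 88, 82, 151, 148, 149, 145, 150, 149, 150] [314 271]
```

C is confirmed at (0.439, 0.129). Straddle, drag, grip.

carry_out([
  [[-10,0,0,0,0,0,40],[0,0,33,0,0,0,40],[0,0,33,0,0,0,40],[0,0,31,0,0,0,40],[0,0,0,0,0,0,40],[0,-15,0,0,0,0,40],[0,-15,0,0,0,0,40],[0,-15,0,0,0,0,40]],
])

```text
clock: 37.8
tool_pos: [0.4467, 0.0824, 0.0534]
eef_rot: [-0.044, 0.999, 0.024, 0.001]
contact_force: [0.4, -0.2, 1.0]
opening: 0.396
```

carry_out([
  [[0,-13,0,0,0,0,40],[0,0,0,0,0,0,40],[0,10,0,0.05,0,0,40],[0,0,0,0,0,0,40]],
])

```text
clock: 38.2
tool_pos: [0.4466, 0.0842, 0.0531]
eef_rot: [-0.047, 0.999, 0.001, 0.002]
contact_force: [0.2, 0.7, 0.1]
opening: 0.4
```

Run:
```python
from h import *
go(.440,.075,.0235,95)
s=snap('wrist'); g=cv2.GaussianBlur(cv2.cvtColor(s["pixels"],cv2.COLOR_RGB2GRAY),(3,3),0)
Y=np.arange(.04,.121,.005); print((Y*1000).astype(int).tolist())
for x in (.39,.395,.40,.41,.42,.43): print(x,[int(g[int(v),int(u)]) for u,v in (px(s,[x,y,.01]) for y in Y)])
```

```text
pos [0.4466 0.0842 0.0531] az 95.37 rv [0.0013 0.0048 0.0065] shift [ 7.4 -8.6 29.6] n 1 [ 7.4 -8.6 29.6] open 0.4 F [0.2 0.7 0.1] t 38.2
[40, 45, 49, 54, 59, 64, 69, 74, 79, 84, 89, 94, 99, 104, 109, 114, 119]
0.39 [230, 221, 219, 219, 222, 222, 221, 220, 130, 127, 128, 127, 126, 129, 130, 126, 123]
0.395 [230, 217, 219, 218, 221, 223, 219, 221, 128, 129, 126, 129, 125, 126, 128, 127, 131]
0.4 [230, 219, 217, 221, 214, 221, 220, 219, 150, 128, 123, 127, 127, 127, 131, 78, 73]
0.41 [217, 215, 220, 217, 219, 213, 214, 212, 216, 126, 129, 129, 127, 126, 126, 89, 79]
0.42 [220, 213, 220, 219, 219, 219, 217, 218, 212, 203, 127, 123, 124, 126, 131, 124, 88]
0.43 [227, 221, 222, 220, 216, 218, 219, 221, 222, 216, 131, 126, 126, 128, 129, 124, 106]
```

The descent was clipped and C was not touched. Going back over it with gentler steps.

carry_out([
  [[5,22,0,0,0,0,40],[0,23,0,-0.05,0,0,40],[0,0,0,0,0,0,40],[0,0,5,0,0,0,40],[0,0,5,0,0,0,40],[0,0,0,0,0,0,40]],
])

```text
clock: 38.85
tool_pos: [0.4371, 0.1234, 0.0435]
eef_rot: [-0.045, 0.999, 0.023, 0.0]
contact_force: [0.3, 0.2, -1.1]
opening: 0.401
```

Run:
```python
from h import *
go(.440,.128,.034,95); st=readout.get_state(); print(st["q"].round(3))
T=R.from_quat(st["eef_rot"]).as_matrix(); print('tool-frame shift',(T.T@([.440,.128,.034]-st["tool_pos"])*1000).round(1))
```

```text
pos [0.4371 0.1234 0.0435] az 95.11 rv [0.0456 0.0021 0.0019] shift [-3.3  4.3  9.5] n 1 [-3.3  4.3  9.5] open 0.401 F [ 0.3  0.2 -1.1] t 38.85
[-0.279  0.909 -0.111  2.217  1.469  0.044 -0.155]
tool-frame shift [-3.3  3.9  9.7]
```

carry_out([
  [[-3,2,3,0,0,0,40],[0,2,3,0,0,0,40],[0,0,3,0,0,0,40],[0,0,1,0,0,0,40],[0,0,0,0,0,0,40]],
])

```text
clock: 39.35
tool_pos: [0.4394, 0.1289, 0.034]
eef_rot: [-0.044, 0.999, 0.024, -0.0]
contact_force: [-0.4, -0.0, 0.4]
opening: 0.4
```

Run:
```python
from h import *
go(.440,.128,.034,95); st=readout.get_state(); print(st["q"].round(3))
```

```text
pos [0.4394 0.1289 0.034 ] az 95.03 rv [0.0471 0.0017 0.0005] shift [-0.5 -1.  -0. ] n 1 [-0.5 -1.  -0. ] open 0.4 F [-0.4 -0.   0.4] t 39.35
[-0.243  0.932 -0.183  2.204  1.575  0.101 -0.267]
```

carry_out([
  [[0,-8,1,0,0,0,40],[0,-8,0,0,0,0,40],[0,-8,0,0,0,0,40],[0,-8,0,0,0,0,40],[0,-8,0,0,0,0,40],[0,-8,0,0,0,0,40],[0,-8,0,0,0,0,40],[0,-6,0,0,0,0,40]],
])

```text
clock: 40.15
tool_pos: [0.4449, 0.0671, 0.0299]
eef_rot: [-0.044, 0.999, 0.024, -0.0]
contact_force: [0.2, 1.1, 1.7]
opening: 0.398
```

Run:
```python
from h import *
go(.445,.0775,.0235,95); st=readout.get_state(); print(st["q"].round(3))
s=snap('wrist'); g=cv2.GaussianBlur(cv2.cvtColor(s["pixels"],cv2.COLOR_RGB2GRAY),(3,3),0)
Y=np.arange(.04,.121,.005); print((Y*1000).astype(int).tolist())
for x in (.39,.395,.40,.405,.41,.42,.43): print(x,[int(g[int(v),int(u)]) for u,v in (px(s,[x,y,.01]) for y in Y)])
```

```text
pos [0.4449 0.0671 0.0299] az 95.07 rv [0.047  0.002  0.0012] shift [-1.  10.3  6.4] n 1 [-1.  10.3  6.4] open 0.398 F [0.2 1.1 1.7] t 40.15
[-0.088  0.943 -0.214  2.22   1.715  0.128 -0.271]
[40, 45, 49, 54, 59, 64, 69, 74, 79, 84, 89, 94, 99, 104, 109, 114, 119]
0.39 [123, 130, 132, 132, 131, 131, 134, 136, 132, 143, 167, 165, 163, 168, 168, 162, 233]
0.395 [128, 131, 128, 129, 133, 133, 130, 130, 130, 132, 161, 164, 167, 166, 165, 169, 233]
0.4 [132, 128, 125, 132, 127, 133, 126, 117, 100, 128, 139, 160, 161, 132, 166, 169, 184]
0.405 [131, 125, 125, 130, 133, 94, 76, 75, 79, 79, 131, 129, 131, 126, 139, 162, 164]
0.41 [126, 128, 133, 129, 131, 117, 81, 99, 98, 81, 133, 130, 130, 131, 130, 129, 132]
0.42 [127, 128, 129, 130, 125, 129, 83, 100, 100, 91, 128, 124, 128, 128, 140, 161, 164]
0.43 [129, 130, 132, 129, 126, 128, 125, 94, 98, 91, 127, 132, 129, 131, 139, 159, 160]
```

carry_out([
  [[0,10,0,0.047,0,0,40],[0,0,3,0,0,0,40],[0,0,3,0,0,0,40],[0,0,0,0,0,0,0],[0,0,0,0,0,0,0],[0,0,0,0,0,0,0],[0,0,0,0,0,0,0],[0,0,0,0,0,0,0]],
])

```text
clock: 41.0
tool_pos: [0.4441, 0.078, 0.0245]
eef_rot: [-0.044, 0.999, 0.0, 0.001]
contact_force: [-1.0, -0.5, -0.4]
opening: 0.149
```

carry_out([
  [[0,0,0,0,0,0,0],[0,0,-15,0,0,0,0],[0,0,-25,0,0,0,0],[0,0,-25,0,0,0,0],[0,0,0,0,0,0.084,0],[0,0,0,0,0,0,0]],
])

```text
clock: 41.6
tool_pos: [0.4461, 0.0777, 0.0772]
eef_rot: [-0.002, 1.0, -0.0, 0.005]
contact_force: [-0.5, 0.2, -1.4]
opening: 0.146
```

Run:
```python
from h import *
go(.484,-.030,.032,90); print(readout.get_state()["q"].round(3))
```

```text
pos [0.4461 0.0777 0.0772] az 90.2 rv [-0.0002  0.0092  0.0035] shift [ -37.9 -107.7   45.2] n 3 [-12.6 -35.9  15.1] open 0.146 F [-0.5  0.2 -1.4] t 41.6
[-0.098  0.842 -0.288  2.211  1.143  0.238  0.152]
```

carry_out([
  [[-9,-27,0,0,0,0,0],[-9,-27,0,0,0,0,0],[-9,-27,0,0,0,0,0],[-9,-27,0,0,0,0,0],[0,0,0,0,0,0,0],[0,0,0,0,0,0,0]],
])

```text
clock: 42.2
tool_pos: [0.4819, -0.031, 0.0765]
eef_rot: [-0.002, 1.0, -0.001, 0.004]
contact_force: [-0.1, 0.2, -0.4]
opening: 0.147
```

Run:
```python
from h import *
go(.483,-.030,.0325,90)
```

```text
pos [ 0.4819 -0.031   0.0765] az 90.24 rv [-0.0021  0.0071  0.0041] shift [-1.1  1.  44. ] n 1 [-1.1  1.  44. ] open 0.147 F [-0.1  0.2 -0.4] t 42.2
```

carry_out([
  [[0,1.5,15,0,0,0,0],[0,0,15,0,0,0,0],[0,0,10,0,0,0,0],[0,0,4,0,0,0,0],[0,0,0,0,0,0,0],[0,0,0,0,0,0,22],[0,0,0,0,0,0,22],[0,0,0,0,0,0,22]],
])

```text
clock: 43.0
tool_pos: [0.4828, -0.0289, 0.0335]
eef_rot: [-0.002, 1.0, -0.001, 0.004]
contact_force: [0.5, 0.2, -0.2]
opening: 0.22
```

carry_out([
  [[0,0,-20,0,0,0,22],[0,0,-40,0,0,0,22],[0,0,-40,0,0,0,22],[0,-30,-40,0,0,0,40],[0,-30,-20,0,0,0,40],[0,0,0,0,0,0,40],[0,0,0,0,0,0,40]],
])

```text
clock: 43.7
tool_pos: [0.4814, -0.0895, 0.1935]
eef_rot: [-0.001, 1.0, -0.001, 0.005]
contact_force: [0.6, 0.0, -0.2]
opening: 0.4
```

Run:
```python
from h import *
st=readout.get_state(); print(st["tool_pos"],st["opening"],st["clock"])
w=snap('wrist')["pixels"]; s=snap('scene')["pixels"]; 
a=cv2.resize(w,(400,300)); b=cv2.resize(s[130:340,90:370],(400,300),interpolation=cv2.INTER_CUBIC)
cv2.imwrite('pics/end.png',cv2.convertScaleAbs(np.hstack([a,b])[:,:,::-1],alpha=1.2))
```

```text
[ 0.48143468 -0.08951886  0.19354753] 0.4002701228743923 43.7
```

View pics/end.png

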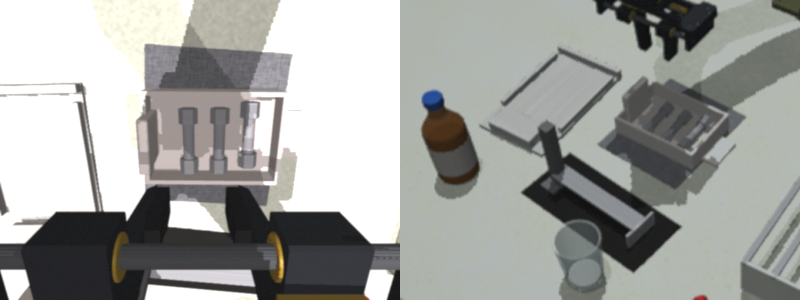

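All three columns lie in the caddy (left panel: 188, 218 and 250 across), the caddy is flat on the mat, the probe stands on its pad, and the bottle and beaker are in place. Handing in.

```bash
python3 -c "
from plant import ticket; print(ticket.finish_job())"
```

```text
the job is handed in; nothing more can be done
None
```

The job is done and handed in at about 44 s on the robot's clock. No verdict was reported.

- **Columns:** all three were dragged out with the probe to about 6–7 cm in front of the shelf's open edge. They now lie side by side across the caddy.
- **Probe:** it is back on its black pad, its middle about 4 mm from the pad's centre and along it within about 0.02 rad, by calculation from the last grip pose.
- **Caddy:** I tipped it to about 0.135 rad, drew it about 57 mm toward −x and lifted it. The tool force stayed around 2 N at each check. It stands flat on the mat, about 1 mm from the centre by calculation.
- **Last look:** the final wrist and scene views showed the columns in the caddy, the probe upright, the bottle and beaker in place, and the gripper clear of everything.

Some things did not go cleanly:

- The first probe grasp lifted before the fingers had closed. I repeated it and the probe had not moved.
- The finger contact reached about 15 N while I pulled the second column clear of the shelf. The column was still centred between the fingers when I checked.
- One descent near the wrist's limit was cut short, and I redid it more slowly.
- I viewed 19 pictures against the budget of 14.

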